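# Gauge the bore and set the stop

### The arm

A 6-joint arm with a two-finger parallel gripper is mounted at the origin on a cart in front of the work surface, level with it; the furniture and walls round the work are solid. World frame = base frame: x ahead of the robot, y to its left, z up, the work surface at z = 0. Lengths are in mm, angles in rad, forces in N, time in s.
With the tool pointing down it reaches from about 200 to 875 mm from the base axis. Payload 3.4 kg.
Tool frame: the origin (TCP) lies at the very end of the fingers, on their centre line; the grasp point (between the pads) lies 19 mm behind it; y points along the fingers, x is the direction in which the jaws open and shut, and the axes are right-handed (so a half turn about y gives the same grasp; the last joint's range is limited). The gripper opens to 94 mm and grips with 3 to 60 N. Pads are 16 mm wide; open, the fingers measure 119 mm over their backs; the gripper's body (75 mm by 177 mm) begins 78 mm behind the grasp point.
Start: joints at [1.066, 0.276, 1.505, -0, 1.361, -0.121], TCP at [215.327, 533.198, 205.493] pointing down, gripper open.
Joint ranges: [-2.89, 2.89], [-0.75, 2.08], [0.22, 2.7], [-1.18, 4.32], [0.11, 2.71], [-2.7, 2.7]. Speed limits (rad/s): [2.57, 2.57, 3.14, 3.14, 3.14, 3.14].

### API

Orientations are given as a unit quaternion [w, x, y, z].
In Python, from rig import env gives the robot as it stands.
- The arm moves only by the shell command python3 -m jog 'ROWS'. ROWS is JSON, a list of rows, each an object of numbers: "dx", "dy", "dz": the shift along the tool's x, y, z in m; "yaw": the turn about the tool's y in rad; "claw": the opening, from 0 (shut) to 1 (fully open). A call has 1 to 10 rows; each row shifts and turns the pose as measured when the row begins, along the tool's axes as they then stand; what a row does not reach is not made up. A row lasts 1/8 s, in which the tool goes at most 62.5 mm and 10.7 degrees, less where a joint would pass 70% of its speed; a pose out of reach is approached as far as the arm can. A call is refused whole if a number of a shift passes 0.0625 or a number of a turn 0.188, either way. A call with a gripper value outside its range is refused whole. The fingers move at their own pace and stop on an object; the grip force is fixed at half the most. Time passes only in rows, so rows that do not move let the fingers close. It gives the time, the measured TCP pose, the force and the opening at its end, in the units of the state.
- env.get_obs(): the state, without advancing time (a new reading comes with each control period).
- env.capture(name): name is "scene" or "side" or "wrist"; returns the picture (420x560x3 uint8, red, green, blue); there is no depth.
- env.camera_model(name): a dict with "fx", "fy", "cx", "cy" (pixels), "world_to_cam" (4x4, takes a point from world to camera coordinates); the wrist camera has in their place "T_tool_cam" (4x4, takes a point from camera to tool coordinates, whose origin is the TCP and whose axes are the tool frame's). Camera axes: x right, y up, looking along -z (the intrinsics and any distortion apply to the point x, -y, -z); pixel columns grow to the right and rows downward; lengths in mm; the calibration is good to about 2 mm. A picture is of the moment at which its call begins: read the wrist's pose just before it. camera_model takes no time and is no camera call.
- env.hand_in(): hands the job in, once; it reports no verdict.
Trained networks look in the newest picture that a camera, given by its name, has taken for a name from the list of things; names that differ only in an ending like _2 or _b are one class to them, and where a whole thing is asked for, a point or a joint stands for the part that bears it (a point fixed in the world has none). Each returns a list of dicts, best first, with "conf" (0 to 1); they miss things now and then, are a little off and sometimes report something else, mostly with a low value. They report only what shows in the picture. A call takes as long as a camera call. They do not tell look-alikes from the thing itself.
- env.look_for(camera, thing): "rect" ([left, top, right, bottom] in pixels, round what is visible of it).
The state is a dict: "clock": time; "q": joint angles; "qvel": joint speeds; "tau": joint torques, N m; "position": TCP position; "tool_rot": TCP orientation; "force": force on the tool from outside, world axes, zero at the start; "torque": the same for the moment, N m; "width": opening from 0.0 (shut) to 1.0 (fully open).
Only numpy, scipy, OpenCV 4.12 (cv2) and the standard library are available. Lean on these libraries where they do the work, as an engineer would, in place of code of your own. Each camera call takes 0.05 s, during which the arm holds its last target.

### The job

Find out how deep the blind hole in the marble block is: take the depth rod from its stand, find the off-centre hole with its tip, lower it until it bottoms, and leave the rod standing in the hole. Then slide the stop of the rule to that same depth on the scale. Leave the seals and the green figure standing where they are.

Things in the scene. Friction and masses are not known exactly. Their poses are not given: they have to be found in the camera images.
- stone_top (a point): Centre of the level top face of the fixed marble block (56 x 56 mm, 60 mm high), 78 mm above the table; z up. Its x, y axes do NOT show how the block is turned. One blind hole, 15 mm diameter, rim bevelled 1.5 mm, goes straight down; its axis is 9 mm from this centre in an unknown direction, and its flat bottom lies 24 to 46 mm below the face, different every time.
- rod_grip (a point): Middle of the square brass handle (18 x 18 mm, 41 mm long, flats across x and y) of the loose depth rod, 118 mm long, 90 g. Below the handle: brass flange 28 mm across, 5 mm thick, underside 28 mm below this point; steel shaft 12 mm diameter, 72 mm long, hemispherical tip 100 mm below this point. z up along the rod. At the start it hangs upright by the flange in its stand.
- rod_tip (a point): The lowest point of the depth rod's round tip, on its axis (100 mm below the handle's middle); z up along the rod. Black rings on the shaft are 20, 30, 40, 50 and 60 mm above the tip.
- swivel: Round dark steel base, 112 mm across, 18 mm high, fixed to the table, with the marble block fixed centrally on top of it. Origin: centre of its underside; z up. The block stands turned on it by an unknown angle.
- rod_stand: Fixed wooden stand of the depth rod, 70 x 70 mm, 82 mm high: base board, four brass posts, top board with a 16 mm through hole in its middle in which the rod hangs. Origin: centre of its underside, on the table; z up.
- stop_grip (a point): Middle of the upright brass fin of the stop on the rule: 30 mm along x, 12 mm thick along y, 23.5 to 63.5 mm above the table; this point is 46.5 mm up. Pinch it across its thickness (along y) from above. y is the direction of sliding to larger readings. The dark slide under the fin is 22 mm along y, with a red index line in its middle on the scale side.
- stop (a joint): Position of the stop along its rule, in m, 0 to 0.060: this is the scale reading. 0 (red line) is at the -y end; a tick every 5 mm, a longer one every 10 mm. The slide moves with about 3 N of friction and stays where it is left; at the start it is between 0 and 10 mm.
- gauge: The rule: fixed aluminium bar 70 x 130 mm, 14 mm high, with a small dark end block at each end. Origin: centre of its underside; y along the bar towards larger readings.
- orange_mid (a point): Centre of a loose orange stone seal standing upright, 36 x 36 x 74 mm; z up. Leave it standing.
- work_mid (a point): Centre of a loose beige stone seal standing upright, 51 x 32 x 72 mm; z up. Leave it standing.
- figure_mid (a point): Centre of a loose small green stone lion figure, 35 x 42 x 62 mm, standing upright; z up. Leave it standing.
Things that resemble listed ones, but are neither listed nor needed, are in the scene too. What is shaped like the part that bears rod_grip but red is not meant.

How it is judged:
By the outcome, as a careful person would: the job done as asked, in the order asked, and still so for the second after the job is handed in, with the robot touching nothing.
It also fails if it takes over 67 s, if anything falls off the work surface, if the arm or the gripper's body presses on something with over 40 N, if the wrist force passes 120 N, or if a joint passes its speed limit or range.

## Working session

There is one attempt and no reset: what is moved stays moved. The work goes in short steps, Python scripts to look and compute and a shell command to move; the robot and the scene stay as the last step left them, time stands still between calls to the robot, and variables do not carry over. Pictures are saved under pics/ and viewed, and the job is handed in when it is done.

```bash
ls; mkdir -p pics; python3 - <<'E'
from rig import env
import cv2
print(env.get_obs())
for n in ["scene","side","wrist"]:
    im=env.capture(n); cv2.imwrite(f"pics/{n}0.png",im[:,:,::-1])
    m=env.camera_model(n); print(n,m)
E
```

```text
pics
{'clock': 0.0, 'q': array([ 1.06598811e+00,  2.76601469e-01,  1.50609267e+00, -9.37463988e-06,
        1.36069779e+00, -1.21043512e-01]), 'qvel': array([-0.00010332, -0.00120248,  0.00091047, -0.00126605,  0.00083734,
       -0.00072636]), 'tau': array([ 9.70474321e-04, -4.04584372e+01, -2.37228173e+01,  7.04020006e-02,
        3.44115298e-02, -1.29067353e-04]), 'position': array([215.04999963, 532.67484656, 204.61717912]), 'tool_rot': array([-0.58588401,  0.58646878,  0.39490542, -0.39603537]), 'force': array([ 0.45025636, -0.1089326 , -0.79337576]), 'torque': array([-0.04039611,  0.02413383, -0.03720808]), 'width': 1.001419435557693}
scene {'fx': 524.4421091177661, 'fy': 524.4421091177661, 'cx': 279.017068285069, 'cy': 214.20221661288136, 'world_to_cam': array([[-8.11409714e-01, -5.84476341e-01, -1.29730695e-03,
         3.75929932e+02],
       [ 2.53293037e-01, -3.53637191e-01,  9.00435103e-01,
        -2.03449264e+02],
       [-5.26741790e-01,  7.30293191e-01,  4.34988439e-01,
        -9.38883579e+02],
       [ 0.00000000e+00,  0.00000000e+00,  0.00000000e+00,
         1.000
[... 244 characters left out ...]
1,  2.33065388e-02,  5.51443822e-01,
        -4.57642850e+02],
       [-5.51654966e-01,  3.30830789e-03,  8.34065857e-01,
        -8.67512399e+02],
       [ 0.00000000e+00,  0.00000000e+00,  0.00000000e+00,
         1.00000000e+00]])}
wrist {'fx': 358.72312920485336, 'fy': 358.72312920485336, 'cx': 280.3152873285519, 'cy': 204.65907850871588, 'T_tool_cam': array([[ 9.99999647e-01, -1.70890432e-04,  8.22528878e-04,
        -3.59294341e-01],
       [ 8.39855916e-04,  2.26650396e-01, -9.73975817e-01,
        -1.77703555e+02],
       [-1.99833469e-05,  9.73976164e-01,  2.26650459e-01,
         6.55995237e+01],
       [ 0.00000000e+00,  0.00000000e+00,  0.00000000e+00,
         1.00000000e+00]])}
```

View pics/scene0.png

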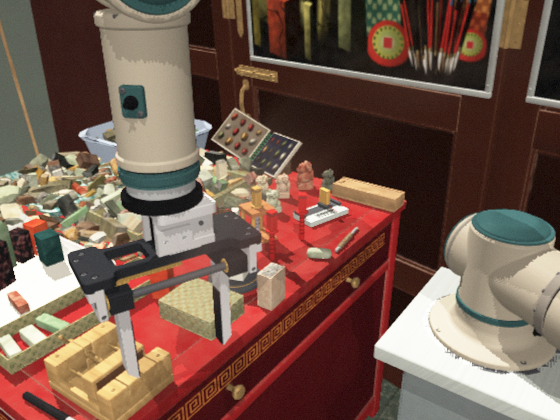

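View pics/side0.png

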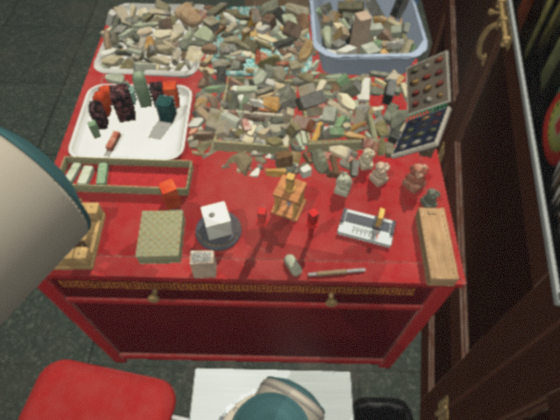

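View pics/wrist0.png

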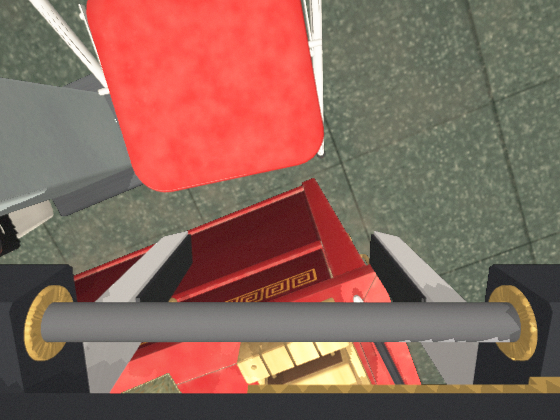

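The side view shows the block (~(216,222)) on its round base, an orange wooden stand with the brass handle (~(290,182)), the rule (~(367,225)), and two red rods (~(263,215), (313,215)). I'll zoom in on these.

```bash
cat > h.py <<'E'
import numpy as np, cv2
from scipy.spatial.transform import Rotation as R
from rig import env
def shot(cam,name,crop=None,scale=1):
    o=env.get_obs(); im=env.capture(cam)
    cv2.imwrite(f"pics/{name}_full.png",im[:,:,::-1])
    if crop: l,t,r,b=crop; im=im[t:b,l:r]
    im=cv2.resize(im,None,fx=scale,fy=scale,interpolation=cv2.INTER_CUBIC)
    cv2.imwrite(f"pics/{name}.png",im[:,:,::-1]); return o
def RT(o):
    q=o["tool_rot"]; return R.from_quat([q[1],q[2],q[3],q[0]]).as_matrix(),np.array(o["position"])
def cam2world(cam,o=None):
    m=env.camera_model(cam)
    if cam=="wrist":
        Rt,p=RT(o); T=np.eye(4);T[:3,:3]=Rt;T[:3,3]=p
        return m,T@m["T_tool_cam"]
    return m,np.linalg.inv(m["world_to_cam"])
def ray(cam,u,v,o=None):
    m,T=cam2world(cam,o)
    d=np.array([(u-m["cx"])/m["fx"],-(v-m["cy"])/m["fy"],-1.])
    return T[:3,3],T[:3,:3]@d
def atz(cam,u,v,z,o=None):
    c,d=ray(cam,u,v,o); return c+d*(z-c[2])/d[2]
def proj(cam,P,o=None):
    m,T=cam2world(cam,o); p=(np.linalg.inv(T)@np.append(P,1))[:3]
    return np.array([m["cx"]+m["fx"]*p[0]/-p[2], m["cy"]-m["fy"]*p[1]/-p[2]])
def totool(o,P):  # world point -> tool coords (mm)
    Rt,p=RT(o); return Rt.T@(np.array(P)-p)
E
python3 - <<'E'
from h import *
o=env.get_obs(); print(RT(o)[0].round(3))
for n in ["rod_grip","rod_stand","stop_grip","gauge","swivel","stone_top","orange_mid","work_mid","figure_mid"]:
    try: print(n,[(np.round(d["rect"]).tolist(),round(d["conf"],2)) for d in env.look_for("side",n)[:4]])
    except Exception as e: print(n,e)
im=cv2.imread("pics/side0.png")
a=im[150:290,180:460]; cv2.imwrite("pics/s0z.png",cv2.resize(a,None,fx=2.85,fy=2.85,interpolation=cv2.INTER_CUBIC))
E
```

```text
[[ 0.374 -0.001 -0.927]
 [ 0.927 -0.001  0.374]
 [-0.001 -1.     0.   ]]
rod_grip [([304.0, 210.0, 318.0, 240.0], 0.59), ([283.0, 170.0, 296.0, 192.0], 0.52), ([258.0, 211.0, 267.0, 237.0], 0.5)]
rod_stand [([270.0, 174.0, 306.0, 222.0], 0.89)]
stop_grip [([371.0, 210.0, 386.0, 230.0], 0.73)]
gauge [([341.0, 210.0, 397.0, 248.0], 0.87)]
swivel [([197.0, 210.0, 241.0, 250.0], 0.59)]
stone_top [([193.0, 213.0, 241.0, 251.0], 0.59)]
orange_mid [([159.0, 180.0, 178.0, 208.0], 0.94)]
work_mid [([191.0, 253.0, 218.0, 277.0], 0.95), ([338.0, 206.0, 396.0, 248.0], 0.3), ([335.0, 173.0, 352.0, 194.0], 0.23)]
figure_mid [([337.0, 172.0, 353.0, 195.0], 0.73)]
```

View pics/s0z.png

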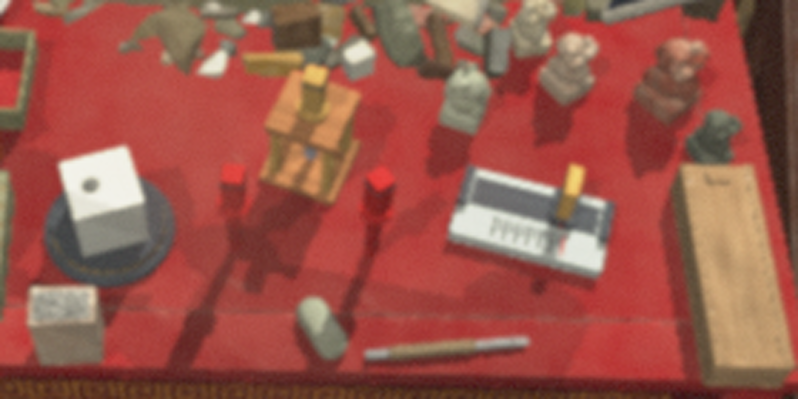

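```bash
python3 - <<'E'
from h import *
s=lambda x,y:(180+x/2.85,150+y/2.85)
def p(n,x,y,z): print(n,atz("side",*s(x,y),z).round(0))
p("handle top",314,74,130.5)
p("hole",90,184,78); 
for n,q in dict(A=(58,163),B=(128,147),C=(148,196),D=(76,215)).items(): p("blk"+n,*q,78)
for n,q in dict(a=(293,72),b=(359,97),c=(333,152),d=(264,129)).items(): p("stand"+n,*q,82)
p("redL top",234,172,119); p("redR top",380,176,119)
p("redL bot",233,208,0); p("redR bot",378,222,0)
for n,q in dict(a=(471,166),b=(614,205),c=(602,268),d=(450,238)).items(): p("gauge"+n,*q,14)
p("fin top",574,168,63.5)
p("work",62,295,72);p("orange",*( (168-180)*2.85,(185-150)*2.85),74);p("figure",465,75,62)
for n,P in dict(handle=None).items(): pass
im=cv2.imread("pics/scene0.png")
a=im[150:310,180:420]; cv2.imwrite("pics/c0z.png",cv2.resize(a,None,fx=3.3,fy=3.3,interpolation=cv2.INTER_CUBIC))
E
```

```text
handle top [550. -29. 130.]
hole [473. 150.  78.]
blkA [493. 178.  78.]
blkB [510. 122.  78.]
blkC [463. 102.  78.]
blkD [444. 158.  78.]
standa [589. -12.  82.]
standb [564. -68.  82.]
standc [507. -46.  82.]
standd [529.  11.  82.]
redL top [462.  32. 119.]
redR top [461. -81. 119.]
redL bot [502.  37.   0.]
redR bot [491. -89.   0.]
gaugea [ 542. -171.   14.]
gaugeb [ 505. -292.   14.]
gaugec [ 443. -274.   14.]
gauged [ 468. -148.   14.]
fin top [ 510. -248.   64.]
work [375. 162.  72.]
orange [557. 263.  74.]
figure [ 605. -163.   62.]
```

View pics/c0z.png

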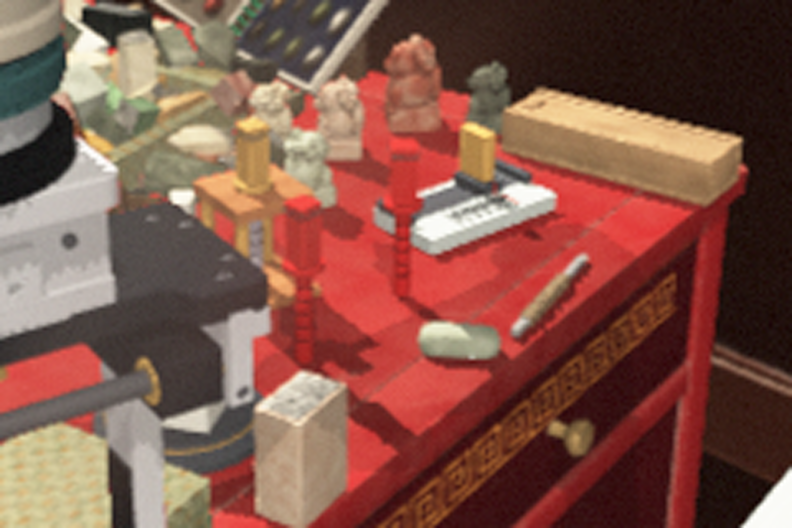

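Candidates for the rod: the brass handle in the wooden stand (side px 290,178), the red look-alike rods at (262,211) and (313,212), and the brass fin on the rule (381,210). By the description it is the brass one in the stand. I'll go over the block first for a close view.

```bash
python3 -m jog '[{"dx":-0.033,"dz":-0.0488},{"dx":-0.033,"dz":-0.0488},{"dx":-0.033,"dz":-0.0488},{"dx":-0.033,"dz":-0.0488},{"dx":-0.033,"dz":-0.0488},{"dx":-0.033,"dz":-0.0488},{"dx":-0.033,"dz":-0.0488},{"dx":-0.033,"dz":-0.0488},{"dx":0}]'
python3 - <<'E'
from h import *
o=shot("wrist","w1",None,1.4); print(o["position"].round(1))
E
```

```text
[215.3 533.2 205.5]schema error: expected keys dx, dy, dz, yaw, claw
```

View pics/w1.png

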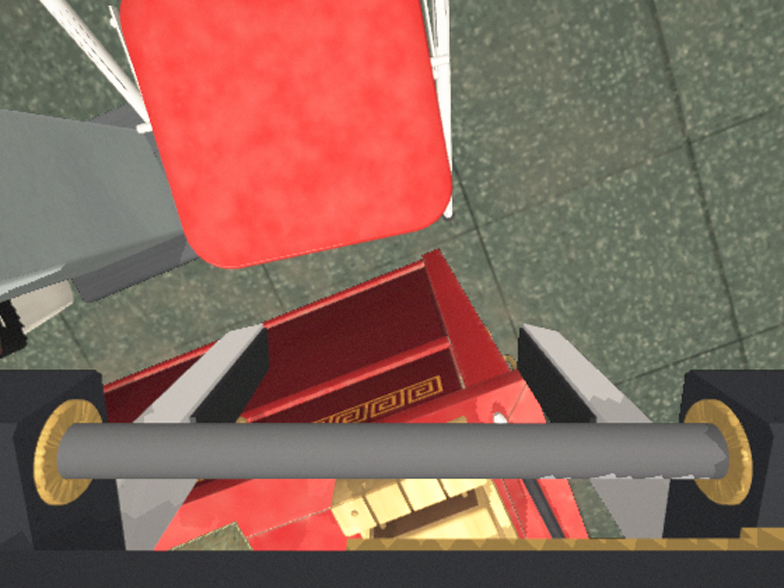

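```bash
python3 - <<'E'
from h import *
o=env.get_obs(); print(proj("wrist",o["position"],o))
for z in (78,130):
  for tz in (-20,0,30,60,90):
    Rt,p=RT(o); P=p+Rt@np.array([0,0,tz]); P[2]=z; print(z,tz,proj("wrist",P,o).round(0))
E
python3 -m jog '[{"dx":-0.033,"dy":0,"dz":-0.0488,"yaw":0,"claw":1},{"dx":-0.033,"dy":0,"dz":-0.0488,"yaw":0,"claw":1},{"dx":-0.033,"dy":0,"dz":-0.0488,"yaw":0,"claw":1},{"dx":-0.033,"dy":0,"dz":-0.0488,"yaw":0,"claw":1},{"dx":-0.033,"dy":0,"dz":-0.0488,"yaw":0,"claw":1},{"dx":-0.033,"dy":0,"dz":-0.0488,"yaw":0,"claw":1},{"dx":-0.033,"dy":0,"dz":-0.0488,"yaw":0,"claw":1},{"dx":0,"dy":0,"dz":0,"yaw":0,"claw":1}]'
python3 - <<'E'
from h import *
o=shot("wrist","w2",None,1.4); print(o["clock"],o["position"].round(1))
E
```

```text
[281.29271917 249.73335309]
78 -20 [281. 221.]
78 0 [281. 199.]
78 30 [281. 164.]
78 60 [281. 128.]
78 90 [281.  90.]
130 -20 [281. 240.]
130 0 [281. 214.]
130 30 [281. 173.]
130 60 [281. 129.]
130 90 [281.  84.]
clock: 1.65
position: [454.7, 183.4, 206.1]
tool_rot: [-0.585, 0.586, 0.399, -0.394]
force: [0.1, -0.2, 1.1]
width: 1.001
1.65 [454.7 183.4 206.1]
```

View pics/w2.png

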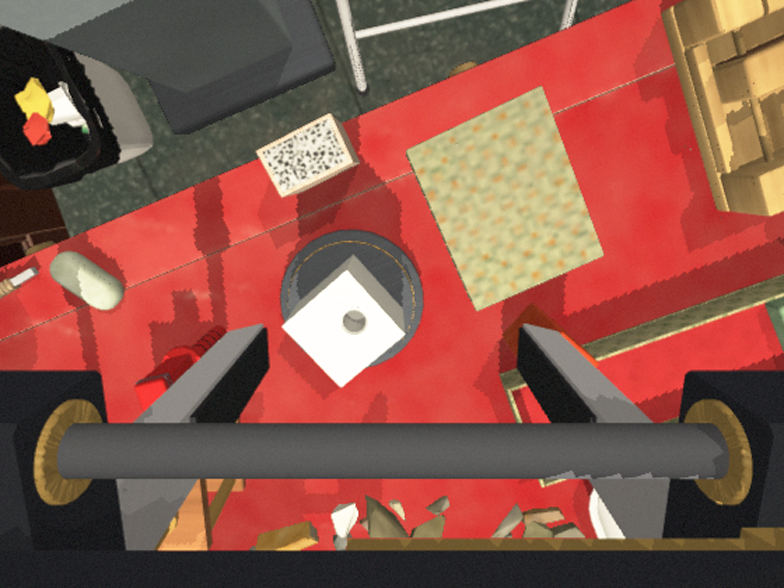

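The block (corners at (352,254), (405,328), (342,388), (282,325) in the ×1.4 picture) has its hole at about (354,321). I'll measure it carefully.

```bash
python3 - <<'E'
from h import *
im=cv2.imread("pics/w2_full.png"); 
a=im[170:290,190:300]; cv2.imwrite("pics/w2z.png",cv2.resize(a,None,fx=5,fy=5,interpolation=cv2.INTER_CUBIC))
g=cv2.cvtColor(im,cv2.COLOR_BGR2GRAY)
m=((im.min(2)>200)).astype(np.uint8); 
cs,_=cv2.findContours(m,cv2.RETR_CCOMP,cv2.CHAIN_APPROX_NONE)
o=env.get_obs()
c=[c for c in cs if cv2.pointPolygonTest(c,(244,215),False)>0 and cv2.contourArea(c)>800]
for k in c:
    P=np.array([atz("wrist",u,v,78,o)[:2] for u,v in k[:,0]+0.0],np.float32)
    r=cv2.minAreaRect(P); print("face",r)
for k in cs:
    x,y=k[:,0].mean(0)
    if abs(x-253)<8 and abs(y-229)<8 and len(k)>8:
        P=np.array([atz("wrist",u,v,78,o)[:2] for u,v in k[:,0]],np.float32); print("hole",len(k),cv2.minEnclosingCircle(P),cv2.fitEllipse(P))
E
```

```text
face ((473.6987609863281, 143.2454833984375), (56.03926467895508, 56.01790237426758), 19.27469253540039)
hole 183 ((473.33154296875, 143.34979248046875), 38.50578308105469) ((473.4845275878906, 143.1324005126953), (65.22449493408203, 65.28845977783203), 112.78633880615234)
hole 50 ((471.2645263671875, 151.527099609375), 8.726520538330078) ((471.1888427734375, 151.6472625732422), (15.835921287536621, 16.74944305419922), 79.74119567871094)
```

View pics/w2z.png

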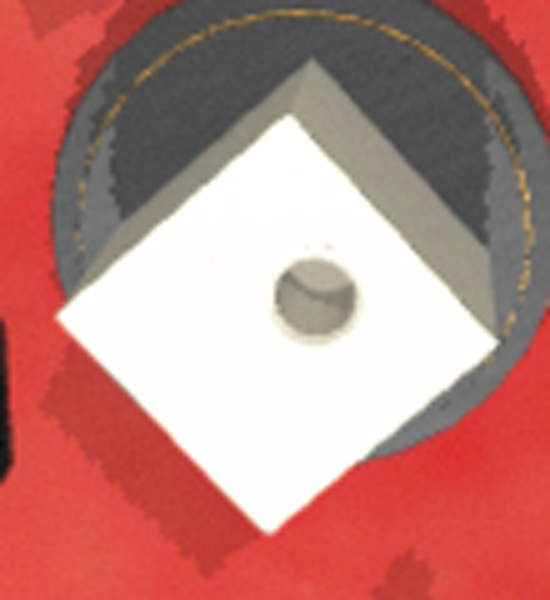

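```bash
python3 -m jog '[{"dx":-0.0405,"dy":0,"dz":-0.0468,"yaw":0,"claw":1},{"dx":-0.0405,"dy":0,"dz":-0.0468,"yaw":0,"claw":1},{"dx":-0.0405,"dy":0,"dz":-0.0468,"yaw":0,"claw":1},{"dx":-0.0405,"dy":0,"dz":-0.0468,"yaw":0,"claw":1},{"dx":0,"dy":0,"dz":0,"yaw":0,"claw":1},{"dx":0,"dy":0,"dz":0,"yaw":0,"claw":1}]'
python3 - <<'E'
from h import *
o=shot("wrist","w3",None,1.4); print(o["clock"],o["position"].round(1),RT(o)[0].round(3))
for n in ["rod_grip","rod_stand"]:print(n,[(np.round(d["rect"]).tolist(),round(d["conf"],2)) for d in env.look_for("wrist",n)[:4]])
E
```

```text
clock: 2.45
position: [568.7, -27.5, 205.3]
tool_rot: [0.585, -0.58, -0.405, 0.397]
force: [-0.5, 0.2, 0.3]
width: 0.998
2.45 [568.7 -27.5 205.3] [[ 0.357  0.005 -0.934]
 [ 0.934  0.012  0.357]
 [ 0.013 -1.    -0.001]]
rod_grip [([253.0, 165.0, 288.0, 204.0], 0.8), ([285.0, 19.0, 319.0, 69.0], 0.77), ([136.0, 76.0, 197.0, 116.0], 0.59)]
rod_stand [([232.0, 136.0, 311.0, 217.0], 0.9), ([18.0, 180.0, 70.0, 225.0], 0.55)]
```

View pics/w3.png

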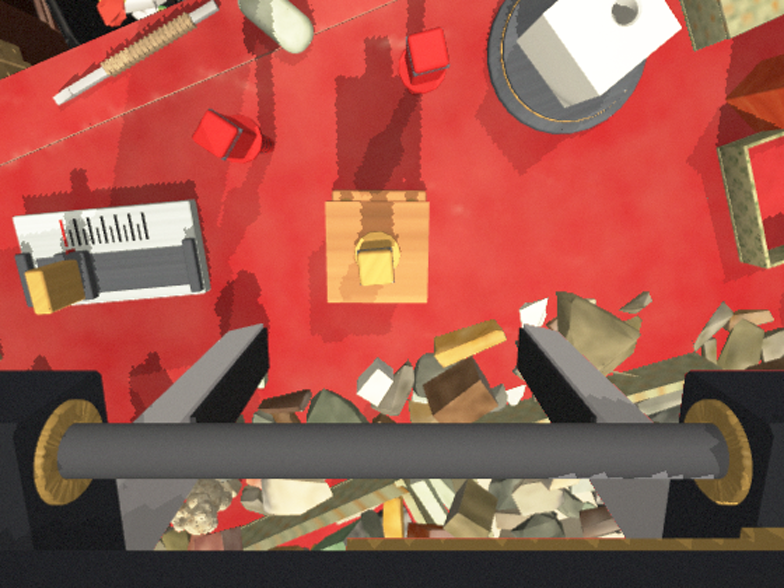

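The stand's top board is at (326–428, 200–302) in the ×1.4 picture. The brass handle's top face sits around (376,266), already nearly aligned with the jaws. The red look-alikes are at (425,50) and (215,130).

```bash
python3 - <<'E'
from h import *
im=cv2.imread("pics/w3_full.png"); 
a=im[125:235,220:320]; cv2.imwrite("pics/w3z.png",cv2.resize(a,None,fx=5,fy=5,interpolation=cv2.INTER_CUBIC))
E
```

```text
(no output)
```

View pics/w3z.png

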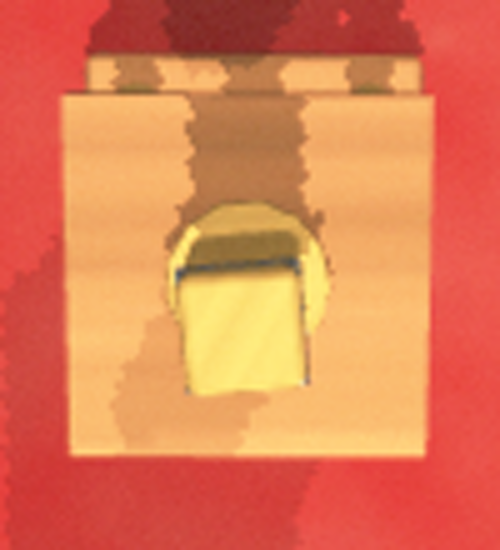

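```bash
python3 - <<'E'
from h import *
o=env.get_obs()
f=lambda x,y,z:atz("wrist",220+x/5-.4,125+y/5-.4,z,o)
H=[f(*q,130.5) for q in ((178,274),(300,263),(309,383),(188,392))]
S=[f(*q,82) for q in ((63,95),(434,95),(426,456),(70,456))]
for n,Q in (("handle",H),("stand",S)):
    Q=np.array(Q); e=np.roll(Q,-1,0)-Q
    print(n,Q.mean(0).round(1),np.linalg.norm(e,axis=1).round(1),(np.degrees(np.arctan2(e[:,1],e[:,0]))%90).round(1), totool(o,Q.mean(0)).round(1))
print("tool x deg",np.degrees(np.arctan2(RT(o)[0][1,0],RT(o)[0][0,0])))
fl=[f(*q,87) for q in ((170,283),(328,283))]; print(np.mean(fl,0),np.linalg.norm(fl[0]-fl[1]))
E
```

```text
handle [549.6 -28.9 130.5] [17.4 17.5 17.5 17.3] [74.3 73.4 73.4 73.1] [-9.2 75.  17.4]
stand [550.4 -29.4  82. ] [61.5 62.  61.8 61.9] [69.1 68.8 69.  68.5] [-10.  123.5  16.5]
tool x deg 69.1775403692496
[550.19577231 -29.16521743  87.        ] 26.3810670336959
```

```bash
python3 -m jog '[{"dx":-0.0092,"dy":0,"dz":0.0174,"yaw":-0.075,"claw":1},{"dx":0,"dy":0.02,"dz":0,"yaw":0,"claw":1},{"dx":0,"dy":0,"dz":0,"yaw":0,"claw":1}]'
python3 - <<'E'
from h import *
o=shot("wrist","w4",(170,100,370,290),3); print(RT(o)[0].round(3))
print(totool(o,[549.6,-28.9,94]).round(1), np.degrees(np.arctan2(RT(o)[0][1,0],RT(o)[0][0,0])))
E
```

```text
clock: 2.98
position: [547.3, -24.8, 186.3]
tool_rot: [0.566, -0.563, -0.43, 0.421]
force: [-0.2, 0.6, -0.2]
width: 0.999
[[ 0.276  0.007 -0.961]
 [ 0.961  0.011  0.276]
 [ 0.013 -1.    -0.004]]
[-4.5 92.3 -3. ] 73.9900046388502
```

View pics/w4.png

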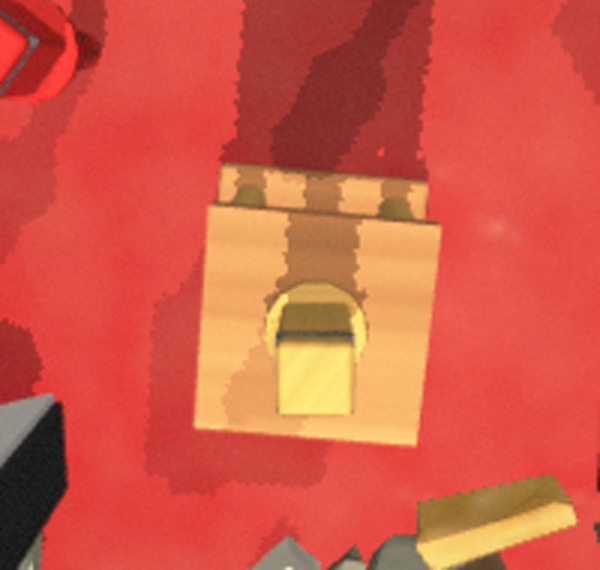

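Now the handle is square to the jaws, with its top face at about (315,376) in the crop. Re-measuring.

```bash
python3 - <<'E'
from h import *
o=env.get_obs()
f=lambda x,y,z:atz("wrist",170+x/3-.33,100+y/3-.33,z,o)
Q=np.array([f(*q,130.5) for q in ((278,339),(352,339),(352,414),(278,414))])
print(Q.mean(0).round(1), [np.linalg.norm(Q[i]-Q[i-1]).round(1) for i in range(4)], totool(o,Q.mean(0)).round(1))
fl=[f(*q,87) for q in ((264,328),(368,328))]; print(np.mean(fl,0),np.linalg.norm(fl[0]-fl[1]))
E
```

```text
[550.7 -29.4 130.5] [np.float64(17.7), np.float64(16.6), np.float64(17.7), np.float64(16.9)] [-4.4 56.9 -3.3]
[550.24555891 -29.15247453  87.        ] 27.668173100253426
```

```bash
python3 -m jog '[{"dx":-0.0046,"dy":0.03,"dz":-0.0036,"yaw":0,"claw":1},{"dx":0,"dy":0.045,"dz":0,"yaw":0,"claw":1},{"dx":0,"dy":0,"dz":0,"yaw":0,"claw":1}]'
python3 - <<'E'
from h import *
o=env.get_obs()
print(totool(o,[550.3,-29.1,94]).round(1), o["force"].round(1),RT(o)[0].round(3))
E
```

```text
clock: 3.4
position: [554.0, -28.1, 115.0]
tool_rot: [-0.563, 0.565, 0.433, -0.419]
force: [-0.2, 0.0, -0.1]
width: 1.001
[-2.3 20.9  3.6] [-0.2  0.  -0.1] [[ 0.273  0.017 -0.962]
 [ 0.962  0.01   0.273]
 [ 0.014 -1.    -0.014]]
```

```bash
python3 -m jog '[{"dx":-0.0023,"dy":0.02,"dz":0.0036,"yaw":0,"claw":1},{"dx":0,"dy":0,"dz":0,"yaw":0,"claw":1}]'
python3 - <<'E'
from h import *
o=env.get_obs()
print(totool(o,[550.3,-29.1,94]).round(1), o["force"].round(1),RT(o)[0].round(3))
E
```

```text
clock: 3.65
position: [553.3, -29.0, 98.9]
tool_rot: [-0.561, 0.566, 0.435, -0.418]
force: [0.9, 0.1, 0.4]
width: 0.998
[-1.   4.8  3. ] [0.9 0.1 0.4] [[ 0.272  0.023 -0.962]
 [ 0.962  0.009  0.272]
 [ 0.015 -1.    -0.02 ]]
```

```bash
python3 -m jog '[{"dx":-0.001,"dy":0.004,"dz":0.004,"yaw":0,"claw":1},{"dx":0,"dy":0,"dz":0,"yaw":0,"claw":0.6}]'
python3 - <<'E'
from h import *
o=env.get_obs()
print(totool(o,[550.3,-29.1,94]).round(1), o["force"].round(1),RT(o)[0].round(3))
E
```

```text
clock: 3.9
position: [551.9, -29.0, 98.2]
tool_rot: [-0.56, 0.568, 0.437, -0.417]
force: [0.5, 0.3, 0.4]
width: 0.926
[-0.6  4.2  1.6] [0.5 0.3 0.4] [[ 0.271  0.03  -0.962]
 [ 0.962  0.008  0.272]
 [ 0.016 -1.    -0.027]]
```

```bash
cat > st.py <<'E'
from h import *
o=env.get_obs(); M=RT(o)[0]
print("q",o["q"].round(4),"qv",o["qvel"].round(3),"F",o["force"].round(1),"pos",o["position"].round(2),"y",M[:,1].round(4),"xdeg",np.degrees(np.arctan2(M[1,0],M[0,0])).round(2),"xz",M[2,0].round(4),"w",round(o["width"],3))
E
python3 st.py; python3 -m jog '[{"dx":0,"dy":0,"dz":0,"yaw":0,"claw":0.4}]' >/dev/null; python3 st.py; python3 -m jog '[{"dx":0,"dy":0,"dz":0,"yaw":0,"claw":0.4}]'>/dev/null; python3 st.py
```

```text
q [-0.1878  0.3087  1.743   0.0151  1.0621 -1.4909] qv [ 0.002 -0.012 -0.038  0.001 -0.002 -0.001] F [0.5 0.3 0.4] pos [551.87 -29.    98.25] y [ 0.0298  0.0077 -0.9995] xdeg 74.26 xz 0.0156 w 0.926
q [-0.1878  0.3077  1.7417  0.0151  1.0625 -1.4908] qv [ 0.001 -0.006 -0.001 -0.     0.007 -0.001] F [-0.3  0.4 -0.8] pos [552.57 -29.11  99.24] y [ 0.0317  0.0074 -0.9995] xdeg 74.26 xz 0.0157 w 0.82
q [-0.1877  0.3072  1.7411  0.0151  1.0627 -1.4908] qv [ 0.001 -0.003 -0.006  0.001 -0.001  0.001] F [ 0.1 -0.   1. ] pos [552.91 -29.16  99.76] y [ 0.0327  0.0072 -0.9994] xdeg 74.26 xz 0.0158 w 0.721
```

```bash
python3 -m jog '[{"dx":0,"dy":0.007,"dz":0.0035,"yaw":0,"claw":0.4},{"dx":0,"dy":0.002,"dz":0.001,"yaw":0,"claw":0.3}]' >/dev/null; python3 st.py; python3 - <<'E'
from h import *
o=env.get_obs(); print(totool(o,[550.3,-29.1,94]).round(1))
E
```

```text
q [-0.1868  0.3107  1.7634  0.0154  1.0366 -1.4902] qv [ 0.001  0.003  0.024  0.    -0.053  0.001] F [ 0.2 -0.  -0.4] pos [548.72 -27.82  90.22] y [ 0.0328  0.0072 -0.9994] xdeg 74.26 xz 0.0159 w 0.507
[-0.7 -3.7 -2. ]
```

```bash
python3 -m jog '[{"dx":-0.0005,"dy":-0.003,"dz":-0.002,"yaw":0,"claw":0.28},{"dx":0,"dy":0,"dz":0,"yaw":0,"claw":0.25}]' >/dev/null; python3 st.py; python3 - <<'E'
from h import *
o=shot("wrist","w5",(170,100,370,290),3); print(totool(o,[550.3,-29.1,94]).round(1))
E
```

```text
q [-0.1882  0.3105  1.7556  0.0153  1.0456 -1.4915] qv [-0.001  0.003  0.01   0.002  0.002 -0.003] F [0.5 0.4 0.3] pos [550.18 -28.9   92.98] y [ 0.0319  0.0074 -0.9995] xdeg 74.26 xz 0.0158 w 0.293
[-0.1 -1.  -0.2]
```

View pics/w5.png

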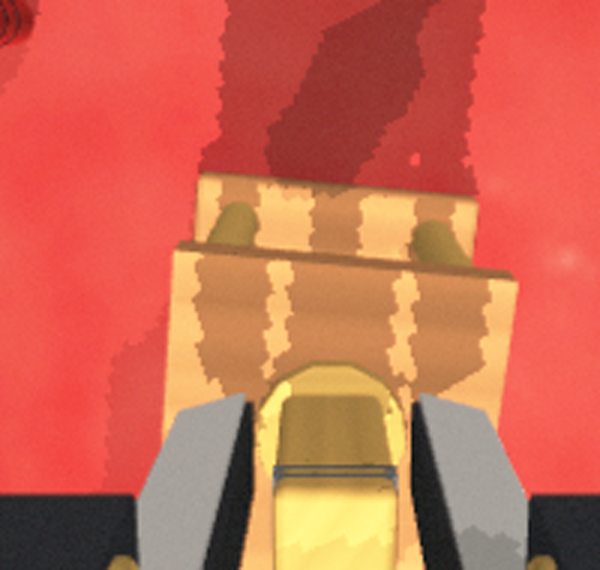

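The handle (px 275–400 in the crop) sits centred between the fingertips (at 250 and 412). Closing.

```bash
python3 -m jog '[{"dx":0,"dy":0,"dz":0,"yaw":0,"claw":0},{"dx":0,"dy":0,"dz":0,"yaw":0,"claw":0},{"dx":0,"dy":0,"dz":0,"yaw":0,"claw":0}]' >/dev/null; python3 st.py; python3 -m jog '[{"dx":0,"dy":-0.005,"dz":0,"yaw":0,"claw":0}]'>/dev/null;python3 st.py
```

```text
q [-0.1882  0.3105  1.7558  0.0152  1.0458 -1.4915] qv [ 0.001 -0.001 -0.     0.001 -0.     0.   ] F [-0.5  1.1  0.3] pos [550.   -28.87  92.9 ] y [ 0.0315  0.0074 -0.9995] xdeg 74.26 xz 0.0157 w 0.187
q [-0.1884  0.3056  1.7496  0.0151  1.0581 -1.4914] qv [-0.001 -0.047 -0.062 -0.001  0.096  0.001] F [-0.  -0.7 -0.3] pos [549.39 -28.85  97.64] y [ 0.0304  0.0076 -0.9995] xdeg 74.25 xz 0.0156 w 0.189
```

```bash
python3 -m jog '[{"dx":0.0004,"dy":-0.025,"dz":-0.0008,"yaw":0,"claw":0}]'>/dev/null;python3 st.py;python3 -m jog '[{"dx":0.0005,"dy":-0.03,"dz":-0.0009,"yaw":0,"claw":0}]'>/dev/null;python3 st.py
```

```text
q [-0.1884  0.2834  1.7145  0.0145  1.1184 -1.4904] qv [ 0.001 -0.202 -0.313 -0.001  0.497  0.008] F [ 0.1 -0.6 -1. ] pos [548.52 -28.76 121.79] y [ 0.0273  0.0081 -0.9996] xdeg 74.25 xz 0.0152 w 0.189
q [-0.1885  0.2584  1.6681  0.0138  1.1909 -1.4892] qv [-0.002 -0.199 -0.376 -0.009  0.569  0.01 ] F [ 0.6 -0.  -2.2] pos [548.38 -28.85 152.17] y [ 0.0262  0.0081 -0.9996] xdeg 74.25 xz 0.0149 w 0.188
```

```bash
python3 -m jog '[{"dx":0.0004,"dy":-0.03,"dz":-0.0008,"yaw":0,"claw":0},{"dx":0.0001,"dy":-0.01,"dz":-0.0003,"yaw":0,"claw":0},{"dx":0,"dy":0,"dz":0,"yaw":0,"claw":0}]'>/dev/null;python3 st.py; python3 - <<'E'
from h import *
o=shot("wrist","w6",None,1.4); shot("side","s6",(200,120,400,260),4)
E
```

```text
q [-0.1886  0.2274  1.5986  0.0133  1.2874 -1.488 ] qv [ 0.     0.003  0.009 -0.001  0.001 -0.001] F [-0.   0.1 -0.4] pos [549.48 -29.16 195.4 ] y [ 0.0302  0.0072 -0.9995] xdeg 74.26 xz 0.0152 w 0.194
```

View pics/w6.png

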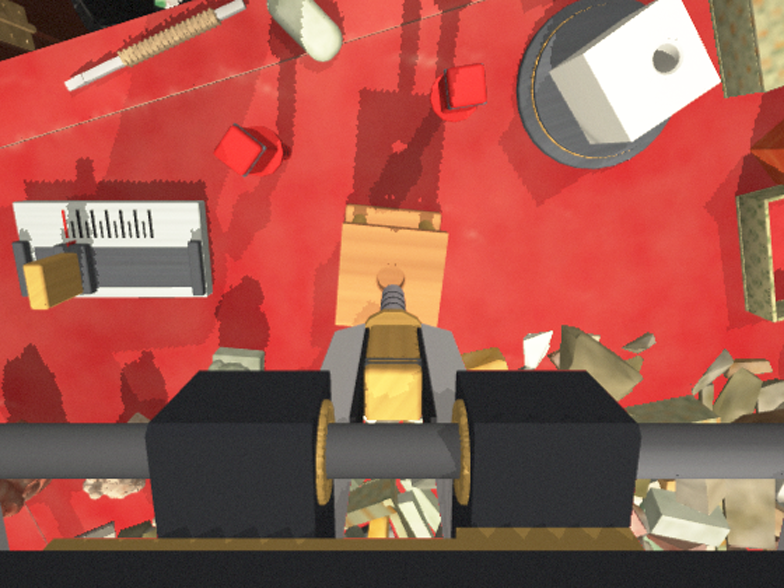

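View pics/s6.png

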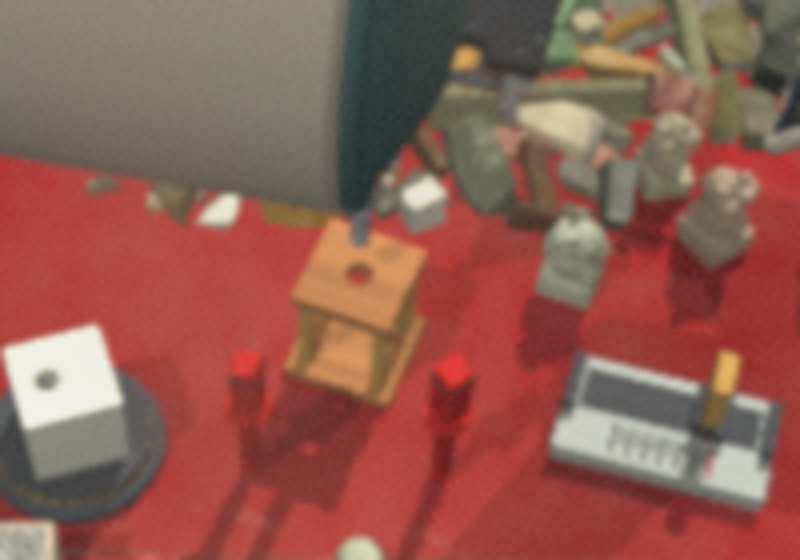

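The rod is out of the stand, with its tip at about (392,310) pointing down in the ×1.4 wrist picture, and the red rods untouched. I'll zoom in on the tip.

```bash
python3 - <<'E'
from h import *
im=cv2.imread("pics/w6_full.png"); 
a=im[150:310,220:340]; cv2.imwrite("pics/w6z.png",cv2.resize(a,None,fx=5,fy=5,interpolation=cv2.INTER_CUBIC)[:600])
o=env.get_obs()
# expected: rod vertical in world with axis through TCP offset
M,p=RT(o)
g=p+M@np.array([0,-17,0])  # grip
for n,ax in (("along tool",M[:,1]),("vertical",np.array([0,0,-1.]))):
    print(n,[ (proj("wrist",g+ax*s,o)-[220,150])*5 for s in (28,100)], (g+ax*100).round(1))
E
```

```text
along tool [array([306.12965438, 464.770457  ]), array([305.33607958, 305.97850397])] [551.1 -28.4 111.3]
vertical [array([302.34896314, 458.84664109]), array([295.34038414, 289.96336864])] [548.3 -29.2 111.3]
```

View pics/w6z.png

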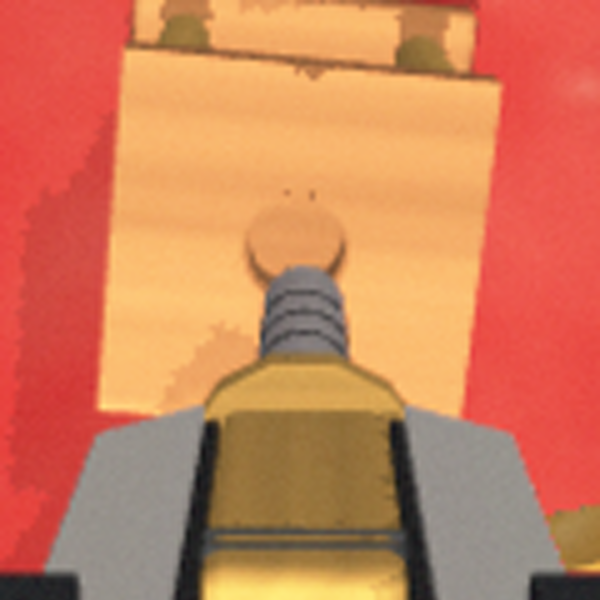

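```bash
cat >> h.py <<'E'
# sphere centre of the rod's tip in tool coords, from w6 (pixel centre), 77 mm below TCP
def tipdir(u,v,dep=77.):
    m=env.camera_model("wrist"); T=m["T_tool_cam"]
    d=T[:3,:3]@np.array([(u-m["cx"])/m["fx"],-(v-m["cy"])/m["fy"],-1.]); c=T[:3,3]
    return c+d*(dep-c[1])/d[1]
E
python3 - <<'E'
from h import *
t=tipdir(220+306/5-.4,150+303/5-.4); print("tip sphere tool",t.round(1))
o=env.get_obs(); M,p=RT(o); S=p+M@t; print(S.round(1))
# check of stand hole centre at z=82
print("stand hole",atz("wrist",220+296/5-.4,150+243/5-.4,82,o).round(1))
d=np.array([471.1,151.8])-S[:2]; D=M.T@np.array([d[0],d[1],0]); print(D.round(1))
E
```

```text
tip sphere tool [-0.2 77.   2.3]
[548.7 -28.  117.2]
stand hole [547.8 -28.9  82. ]
[152.   -0.8 123.5]
```

```bash
python3 -m jog '[{"dx":0.036,"dy":0,"dz":0.0295,"yaw":0,"claw":0},{"dx":0.036,"dy":0,"dz":0.0295,"yaw":0,"claw":0},{"dx":0.036,"dy":0,"dz":0.0295,"yaw":0,"claw":0},{"dx":0.03,"dy":0,"dz":0.025,"yaw":0,"claw":0},{"dx":0,"dy":0,"dz":0,"yaw":0,"claw":0}]'>/dev/null;python3 st.py; python3 - <<'E'
from h import *
o=shot("wrist","w7",(190,130,330,310),4)
t=tipdir(220+306/5-.4,150+303/5-.4)
M,p=RT(o); S=p+M@t; d=np.array([471.1,151.8])-S[:2]; D=M.T@np.array([d[0],d[1],0]); print(S,D.round(1))
im=cv2.imread("pics/w7.png"); cv2.imwrite("pics/w7.png",im[:600])
E
```

```text
q [ 0.139   0.1528  1.7194  0.0056  1.2534 -1.1556] qv [-0.021  0.016  0.002 -0.036 -0.019  0.   ] F [ 0.6  0.5 -0.6] pos [471.66 138.17 186.16] y [ 0.015   0.0075 -0.9999] xdeg 74.09 xz 0.0113 w 0.189
[470.60552864 139.16409814 109.14397399] [12.3  0.1  3. ]
```

View pics/w7.png

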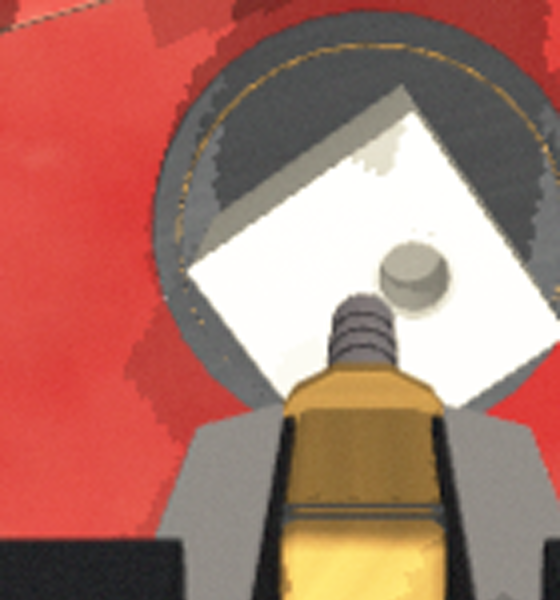

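```bash
python3 - <<'E'
from h import *
o=env.get_obs()
im=cv2.imread("pics/w7_full.png"); g=im.min(2).astype(float)
h=atz("wrist",190+414/4-.4,130+276/4-.4,78,o); print("hole",h.round(1))
# block corners visible: left (188,270), top(410,112), right (562,338)
Q=np.array([atz("wrist",190+x/4-.4,130+y/4-.4,78,o) for x,y in ((188,270),(410,111),(565,340))])
print(Q.round(1),np.linalg.norm(Q[0]-Q[1]),np.linalg.norm(Q[2]-Q[1]),"centre",((Q[0]+Q[2])/2).round(1))
M,p=RT(o); t=tipdir(190+363/4-.4,130+325/4-.4); S=p+M@t; d=(h-S)[:2]; print(t,S,M.T@np.array([d[0],d[1],0]))
E
```

```text
hole [472.7 148.4  78. ]
[[458.8 104.6  78. ]
 [440.2 156.6  78. ]
 [494.4 174.7  78. ]] 55.23754445597663 57.18738289385025 centre [476.6 139.6  78. ]
[-0.52863367 77.          1.75375405] [471.76926601 137.52818247 109.15709384] [10.70153241  0.08662516  2.04933939]
```

```bash
python3 -m jog '[{"dx":0.0107,"dy":0.008,"dz":0.002,"yaw":0,"claw":0},{"dx":0,"dy":0.005,"dz":0,"yaw":0,"claw":0},{"dx":0,"dy":0,"dz":0,"yaw":0,"claw":0}]'>/dev/null;python3 st.py; python3 - <<'E'
from h import *
o=shot("wrist","w8",(220,150,340,270),5)
E
```

```text
q [ 0.1569  0.1731  1.7341  0.0032  1.2203 -1.1333] qv [-0.004  0.006 -0.003  0.001 -0.005 -0.   ] F [-0.5  0.1 -1.1] pos [474.46 146.53 170.8 ] y [ 0.0135  0.0052 -0.9999] xdeg 73.87 xz 0.0087 w 0.189
```

View pics/w8.png

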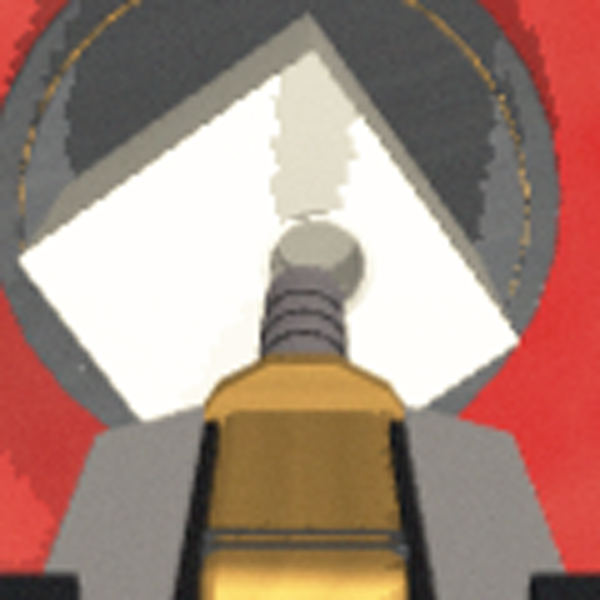

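```bash
cat > al.py <<'E'
from h import *
import sys
sx,sy,hx,hy,x0,y0,f=map(float,sys.argv[1:8])
o=env.get_obs()
h=atz("wrist",x0+hx/f-.4,y0+hy/f-.4,78,o); M,p=RT(o); t=tipdir(x0+sx/f-.4,y0+sy/f-.4); S=p+M@t; d=(h-S)[:2]; print("hole",h.round(1),"tipS",t.round(2),S.round(1),"move tool",(M.T@np.array([d[0],d[1],0])).round(1))
r=[atz("wrist",x0+x/f,y0+hy/f,78,o) for x in (272,365)]; print(np.linalg.norm(r[0]-r[1]))
Q=np.array([atz("wrist",x0+x/f-.4,y0+y/f-.4,78,o) for x,y in ((18,258),(312,52),(518,342))]); print("c",((Q[0]+Q[2])/2).round(1),np.linalg.norm(Q[0]-Q[1]),np.linalg.norm(Q[2]-Q[1]))
E
python3 al.py 304 303 318 263 220 150 5
```

```text
hole [471.9 150.   78. ] tipS [-0.49 77.    2.24] [473.4 147.1  94. ] move tool [ 2.3 -0.   2.2]
14.39396522348004
c [475.5 141.1  78. ] 55.35697827992865 55.71000660122426
```

```bash
python3 -m jog '[{"dx":-0.011,"dy":0.004,"dz":0,"yaw":0,"claw":0},{"dx":0,"dy":0,"dz":0,"yaw":0,"claw":0}]'>/dev/null;python3 st.py; python3 -m jog '[{"dx":0,"dy":0.002,"dz":0,"yaw":0,"claw":0},{"dx":0,"dy":0,"dz":0,"yaw":0,"claw":0}]'>/dev/null;python3 st.py;
```

```text
q [ 0.1336  0.1671  1.7528  0.0031  1.2073 -1.1558] qv [ 0.001  0.    -0.019  0.013 -0.009 -0.003] F [ 0.4 -0.2 -1.2] pos [471.64 134.54 166.65] y [ 0.0139  0.0047 -0.9999] xdeg 73.82 xz 0.0084 w 0.187
q [ 0.1326  0.1682  1.7562  0.0032  1.202  -1.1558] qv [-0.001 -0.004 -0.005 -0.    -0.003 -0.001] F [-1.  -0.7 -0.9] pos [471.9  134.13 164.87] y [ 0.0147  0.005  -0.9999] xdeg 73.76 xz 0.0089 w 0.19
```

```bash
python3 -m jog '[{"dx":0,"dy":0.002,"dz":0,"yaw":0,"claw":0},{"dx":0,"dy":0,"dz":0,"yaw":0,"claw":0}]'>/dev/null;python3 st.py; python3 -m jog '[{"dx":0,"dy":0.001,"dz":0,"yaw":0,"claw":0}]'>/dev/null;python3 st.py;python3 -m jog '[{"dx":0,"dy":0.001,"dz":0,"yaw":0,"claw":0}]'>/dev/null;python3 st.py
```

```text
q [ 0.1328  0.1698  1.7594  0.0034  1.1967 -1.1558] qv [ 0.002 -0.003 -0.004  0.    -0.001 -0.   ] F [-0.1 -0.8 -0.3] pos [472.08 134.33 162.91] y [ 0.0152  0.0052 -0.9999] xdeg 73.77 xz 0.0093 w 0.187
q [ 0.133   0.1706  1.7609  0.0034  1.1941 -1.1558] qv [ 0.001  0.008  0.016  0.002 -0.018 -0.002] F [-0.5  0.2 -1.1] pos [472.15 134.46 161.96] y [ 0.0154  0.0053 -0.9999] xdeg 73.78 xz 0.0094 w 0.191
q [ 0.1332  0.1715  1.7626  0.0035  1.1915 -1.1558] qv [ 0.003  0.005  0.012  0.    -0.022  0.   ] F [ 0.5 -0.5 -1.4] pos [472.18 134.54 160.89] y [ 0.0155  0.0053 -0.9999] xdeg 73.79 xz 0.0094 w 0.191
```

```bash
for i in 1; do python3 -m jog '[{"dx":0,"dy":0.0007,"dz":0,"yaw":0,"claw":0}]'>/dev/null;python3 st.py; done;  python3 -m jog '[{"dx":0,"dy":0.0007,"dz":0,"yaw":0,"claw":0}]'>/dev/null;python3 st.py; python3 -m jog '[{"dx":0,"dy":0.0007,"dz":0,"yaw":0,"claw":0}]'>/dev/null;python3 st.py
```

```text
q [ 0.1333  0.172   1.7634  0.0033  1.19   -1.1558] qv [-0.     0.001  0.003 -0.001 -0.007 -0.   ] F [-0.8 -0.3  3.1] pos [472.28 134.56 160.37] y [ 0.0157  0.0052 -0.9999] xdeg 73.8 xz 0.0094 w 0.19
q [ 0.1333  0.172   1.7637  0.0033  1.1894 -1.1558] qv [ 0.001  0.     0.001 -0.001 -0.005  0.   ] F [-2.1 -0.1  6.7] pos [472.33 134.55 160.24] y [ 0.0159  0.0052 -0.9999] xdeg 73.8 xz 0.0094 w 0.189
q [ 0.1333  0.1718  1.7639  0.0032  1.1891 -1.1558] qv [ 0.    -0.001  0.001 -0.    -0.003  0.001] F [-1.8 -0.3  5.8] pos [472.32 134.56 160.26] y [ 0.0163  0.0052 -0.9999] xdeg 73.8 xz 0.0096 w 0.191
```

```bash
python3 -m jog '[{"dx":0,"dy":-0.006,"dz":0,"yaw":0,"claw":0},{"dx":0.0144,"dy":0,"dz":0.003,"yaw":0,"claw":0},{"dx":0,"dy":0,"dz":0,"yaw":0,"claw":0},{"dx":0,"dy":0,"dz":0,"yaw":0,"claw":0}]'>/dev/null;python3 st.py;  python3 - <<'E'
from h import *
o=shot("wrist","w9",(220,150,340,270),5)
E
```

```text
q [ 0.1656  0.1755  1.7431  0.003   1.2059 -1.1237] qv [ 0.008  0.003 -0.002  0.005 -0.001  0.002] F [ 0.   0.2 -1.2] pos [473.55 150.63 166.25] y [ 0.0164  0.0056 -0.9998] xdeg 73.82 xz 0.01 w 0.19
```

View pics/w9.png

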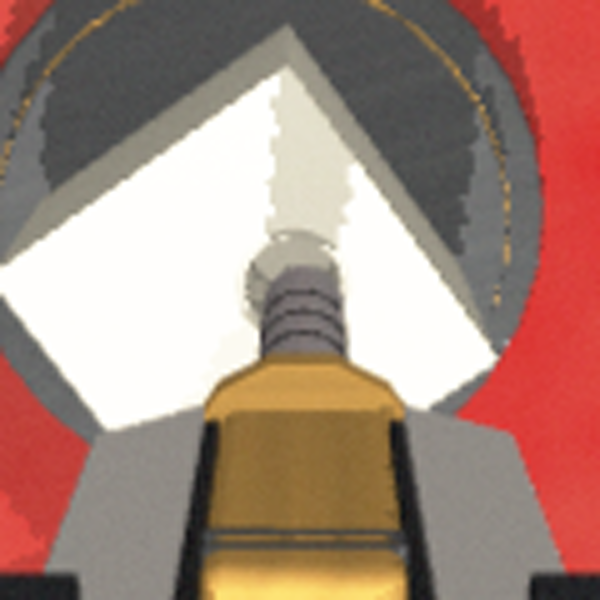

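```bash
python3 al.py 304 303 292.5 280 220 150 5 | head -1
```

```text
hole [471.4 149.8  78. ] tipS [-0.49 77.    2.24] [472.5 151.2  89.2] move tool [-1.6 -0.   0.7]
```

```bash
python3 -m jog '[{"dx":-0.0016,"dy":0.003,"dz":0.0008,"yaw":0,"claw":0},{"dx":0,"dy":0,"dz":0,"yaw":0,"claw":0}]'>/dev/null;python3 st.py;  python3 -m jog '[{"dx":0,"dy":0.003,"dz":0,"yaw":0,"claw":0}]'>/dev/null;python3 st.py; python3 -m jog '[{"dx":0,"dy":0.002,"dz":0,"yaw":0,"claw":0}]'>/dev/null;python3 st.py; python3 - <<'E'
from h import *
o=shot("wrist","w10",(220,150,340,270),5)
E
```

```text
q [ 0.163   0.1758  1.7521  0.0031  1.1973 -1.1262] qv [-0.    -0.001 -0.008  0.002 -0.005 -0.   ] F [-0.4 -0.5 -1.5] pos [471.99 149.1  162.69] y [ 0.0156  0.0055 -0.9999] xdeg 73.8 xz 0.0097 w 0.191
q [ 0.1627  0.1783  1.757   0.003   1.1896 -1.1262] qv [-0.003  0.022  0.051 -0.002 -0.06   0.001] F [-0.3 -1.  -0.2] pos [472.22 148.95 159.69] y [ 0.016   0.0055 -0.9999] xdeg 73.79 xz 0.0098 w 0.19
q [ 0.1625  0.1802  1.7607  0.0031  1.1843 -1.1262] qv [-0.     0.013  0.021 -0.001 -0.044 -0.   ] F [-0.4  0.1 -1.4] pos [472.12 148.88 157.39] y [ 0.0157  0.0055 -0.9999] xdeg 73.78 xz 0.0096 w 0.192
```

View pics/w10.png

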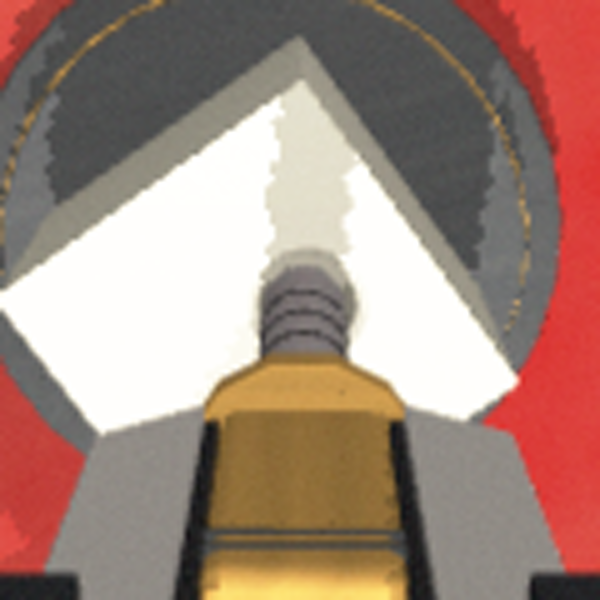

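The tip is below the face with no contact force and sits inside the rim (hole about (306,296), tip ball about (304,303)). Lowering.

```bash
python3 -m jog '[{"dx":0.0004,"dy":0.003,"dz":0.0008,"yaw":0,"claw":0}]'>/dev/null;python3 st.py;  python3 -m jog '[{"dx":0,"dy":0.004,"dz":0,"yaw":0,"claw":0}]'>/dev/null;python3 st.py; python3 -m jog '[{"dx":0,"dy":0.004,"dz":0,"yaw":0,"claw":0}]'>/dev/null;python3 st.py
```

```text
q [ 0.1639  0.1823  1.7666  0.003   1.1762 -1.1247] qv [ 0.011  0.02   0.056  0.    -0.063  0.012] F [-0.1  0.7 -0.6] pos [471.59 149.46 154.17] y [ 0.0158  0.0055 -0.9999] xdeg 73.77 xz 0.0097 w 0.189
q [ 0.1641  0.186   1.7733  0.003   1.1657 -1.1246] qv [-0.001  0.032  0.052 -0.001 -0.084 -0.001] F [-0.   0.2 -0.1] pos [471.66 149.53 149.97] y [ 0.0159  0.0055 -0.9999] xdeg 73.77 xz 0.0097 w 0.193
q [ 0.1641  0.1897  1.7801  0.0031  1.1552 -1.1246] qv [-0.002  0.028  0.053  0.001 -0.083 -0.   ] F [ 0.3 -0.4 -1. ] pos [471.68 149.57 145.66] y [ 0.0159  0.0055 -0.9999] xdeg 73.78 xz 0.0097 w 0.189
```

```bash
python3 -m jog '[{"dx":0,"dy":0.004,"dz":0,"yaw":0,"claw":0}]'>/dev/null;python3 st.py;  python3 -m jog '[{"dx":0,"dy":0.003,"dz":0,"yaw":0,"claw":0}]'>/dev/null;python3 st.py; python3 -m jog '[{"dx":0,"dy":0.0015,"dz":0,"yaw":0,"claw":0}]'>/dev/null;python3 st.py; python3 -m jog '[{"dx":0,"dy":0.0015,"dz":0,"yaw":0,"claw":0}]'>/dev/null;python3 st.py;python3 -m jog '[{"dx":0,"dy":0.0015,"dz":0,"yaw":0,"claw":0}]'>/dev/null;python3 st.py
```

```text
q [ 0.1642  0.1937  1.7868  0.0031  1.1447 -1.1246] qv [ 0.     0.03   0.052  0.001 -0.086  0.001] F [-0.3  0.  -1.2] pos [471.68 149.6  141.3 ] y [ 0.0157  0.0054 -0.9999] xdeg 73.78 xz 0.0096 w 0.187
q [ 0.1642  0.1968  1.792   0.0031  1.1368 -1.1247] qv [-0.     0.023  0.039 -0.    -0.063 -0.001] F [ 0.8 -1.  -1.8] pos [471.62 149.59 137.93] y [ 0.0154  0.0054 -0.9999] xdeg 73.78 xz 0.0095 w 0.191
q [ 0.1642  0.1985  1.7945  0.0031  1.1327 -1.1247] qv [-0.001  0.012  0.021  0.002 -0.03   0.   ] F [-0.6  0.3 -1. ] pos [471.63 149.6  136.17] y [ 0.0152  0.0053 -0.9999] xdeg 73.78 xz 0.0094 w 0.19
q [ 0.1642  0.2001  1.797   0.0031  1.1288 -1.1247] qv [ 0.     0.012  0.019  0.    -0.034 -0.001] F [ 0.2  0.7 -1.1] pos [471.63 149.63 134.56] y [ 0.0151  0.0054 -0.9999] xdeg 73.78 xz 0.0094 w 0.188
q [ 0.1642  0.2015  1.7992  0.0031  1.1249 -1.1247] qv [-0.     0.011  0.018 -0.001 -0.032  0.   ] F [ 0.  -0.1 -0.8] pos [471.75 149.63 133.06] y [ 0.0153  0.0054 -0.9999] xdeg 73.78 xz 0.0094 w 0.185
```

Depth is 27.3 mm so far. I'll continue in 1.5 mm steps.

```bash
python3 -m jog '[{"dx":0,"dy":0.0015,"dz":0,"yaw":0,"claw":0}]'>/dev/null;python3 st.py;  python3 -m jog '[{"dx":0,"dy":0.0015,"dz":0,"yaw":0,"claw":0}]'>/dev/null;python3 st.py; python3 -m jog '[{"dx":0,"dy":0.0015,"dz":0,"yaw":0,"claw":0}]'>/dev/null;python3 st.py; python3 -m jog '[{"dx":0,"dy":0.0015,"dz":0,"yaw":0,"claw":0}]'>/dev/null;python3 st.py
```

```text
q [ 0.1642  0.2029  1.8014  0.0031  1.1211 -1.1247] qv [-0.001  0.008  0.01  -0.    -0.019  0.001] F [ 0.2 -0.2  5.1] pos [471.86 149.65 131.61] y [ 0.0156  0.0054 -0.9999] xdeg 73.78 xz 0.0096 w 0.193
q [ 0.1642  0.2031  1.802   0.003   1.1197 -1.1247] qv [ 0.002 -0.     0.007 -0.001 -0.012 -0.001] F [-2.8 -0.9 13.2] pos [472.04 149.65 131.29] y [ 0.0161  0.0054 -0.9999] xdeg 73.78 xz 0.0097 w 0.193
q [ 0.1643  0.2028  1.8024  0.003   1.1191 -1.1247] qv [ 0.    -0.001  0.002 -0.001 -0.006 -0.002] F [-3.3 -0.4 11.5] pos [472.04 149.67 131.34] y [ 0.0167  0.0055 -0.9998] xdeg 73.79 xz 0.0099 w 0.189
q [ 0.1644  0.2024  1.8029  0.0029  1.1186 -1.1247] qv [ 0.001 -0.003  0.003 -0.001 -0.004  0.001] F [-3.   0.5  9.6] pos [471.92 149.64 131.33] y [ 0.0171  0.0054 -0.9998] xdeg 73.79 xz 0.01 w 0.188
```

```bash
python3 -m jog '[{"dx":0,"dy":-0.0007,"dz":0,"yaw":0,"claw":0},{"dx":0,"dy":0,"dz":0,"yaw":0,"claw":0.3},{"dx":0,"dy":0,"dz":0,"yaw":0,"claw":0.6},{"dx":0,"dy":0,"dz":0,"yaw":0,"claw":0.7},{"dx":0,"dy":0,"dz":0,"yaw":0,"claw":0.7}]'>/dev/null;python3 st.py
python3 -m jog '[{"dx":0.0002,"dy":-0.02,"dz":-0.0003,"yaw":0,"claw":0.7}]'>/dev/null;python3 st.py; python3 - <<'E'
from h import *
o=shot("wrist","w11",(170,110,390,300),3.5)
E
```

```text
q [ 0.1644  0.2015  1.8016  0.0029  1.1195 -1.1247] qv [-0.001  0.002  0.002 -0.001 -0.001 -0.   ] F [-0.3 -0.6 -0.1] pos [472.39 149.72 132.24] y [ 0.0184  0.0057 -0.9998] xdeg 73.79 xz 0.0106 w 0.578
q [ 0.1643  0.185   1.7715  0.0028  1.1699 -1.1246] qv [-0.    -0.157 -0.281 -0.     0.402  0.001] F [-0.9  0.1  0.5] pos [471.07 149.49 151.05] y [ 0.0145  0.005  -0.9999] xdeg 73.79 xz 0.0089 w 0.68
```

View pics/w11.png

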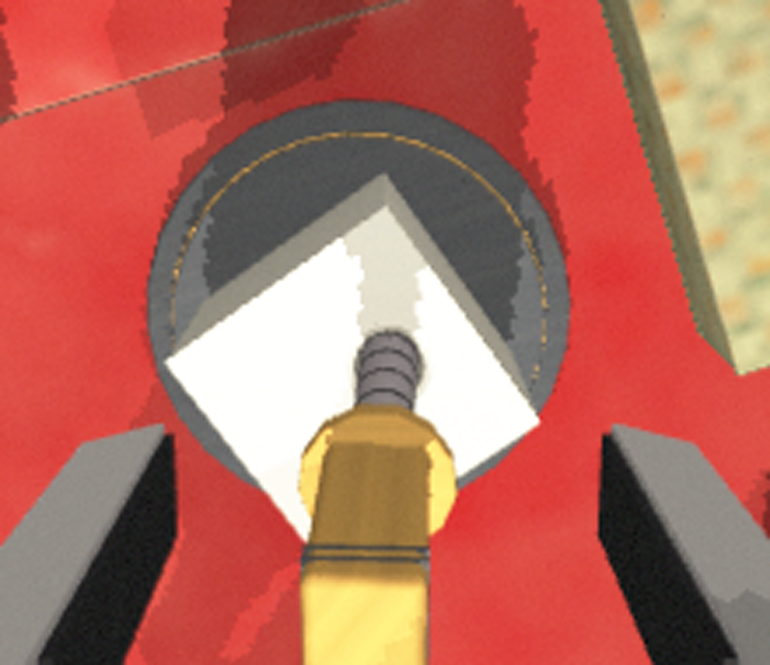

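The rod stands in the hole with a slight lean and the fingers are clear of it. Lifting up, then going over the rule.

```bash
python3 -m jog '[{"dx":0.0003,"dy":-0.035,"dz":-0.0005,"yaw":0,"claw":0.7},{"dx":0.0003,"dy":-0.03,"dz":-0.0005,"yaw":0,"claw":0.7},{"dx":0,"dy":0,"dz":0,"yaw":0,"claw":0.7}]'>/dev/null;python3 st.py
python3 -m jog '[{"dx":-0.053,"dy":0,"dz":-0.021,"yaw":0,"claw":0.7},{"dx":-0.053,"dy":0,"dz":-0.021,"yaw":0,"claw":0.7},{"dx":-0.053,"dy":0,"dz":-0.021,"yaw":0,"claw":0.7},{"dx":-0.053,"dy":0,"dz":-0.021,"yaw":0,"claw":0.7},{"dx":-0.053,"dy":0,"dz":-0.021,"yaw":0,"claw":0.7},{"dx":-0.053,"dy":0,"dz":-0.021,"yaw":0,"claw":0.7},{"dx":-0.05,"dy":0,"dz":-0.018,"yaw":0,"claw":0.7},{"dx":0,"dy":0,"dz":0,"yaw":0,"claw":0.7}]'>/dev/null;python3 st.py; python3 - <<'E'
from h import *
o=shot("wrist","w12",None,1.4); shot("side","s12",(180,150,420,300),3.3);shot("scene","c12",(180,150,420,330),3.3)
print(o["clock"])
E
```

```text
q [ 0.1642  0.1354  1.6535  0.0027  1.3304 -1.1242] qv [ 0.002  0.02   0.049  0.002 -0.006 -0.001] F [ 0.3 -0.6 -0.2] pos [473.63 149.88 220.42] y [ 0.0216  0.0063 -0.9997] xdeg 73.79 xz 0.012 w 0.7
q [-0.5962  0.2632  1.5265  0.0168  1.3513 -1.8919] qv [ 0.027 -0.012  0.049  0.045  0.027 -0.003] F [ 0.1  0.2 -0.6] pos [ 507.57 -252.85  204.12] y [ 0.0097  0.0133 -0.9999] xdeg 74.03 xz 0.0154 w 0.702
13.175
```

View pics/w12.png

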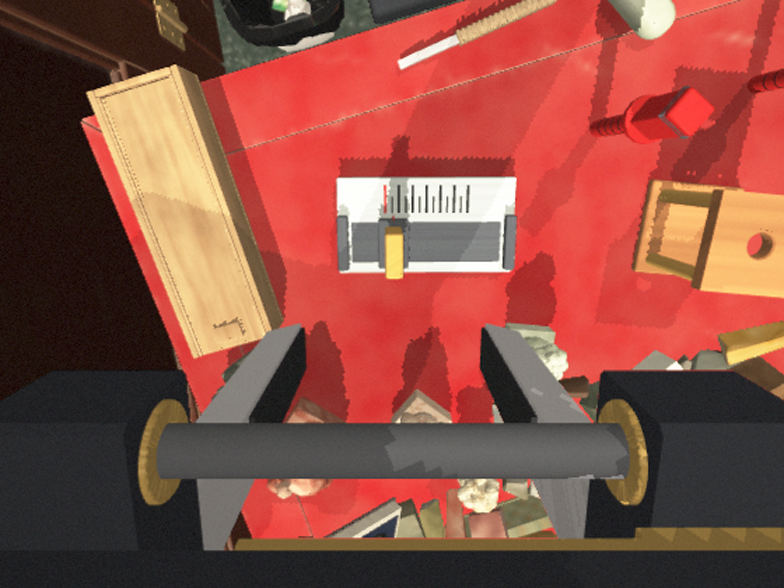

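View pics/s12.png

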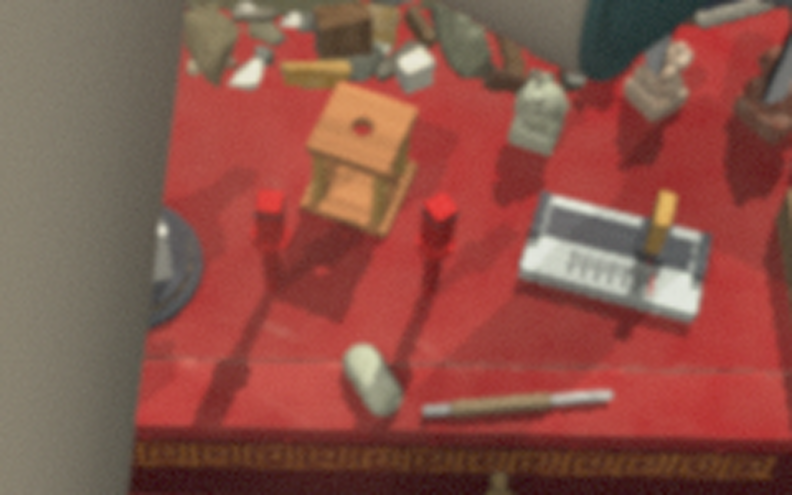

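View pics/c12.png

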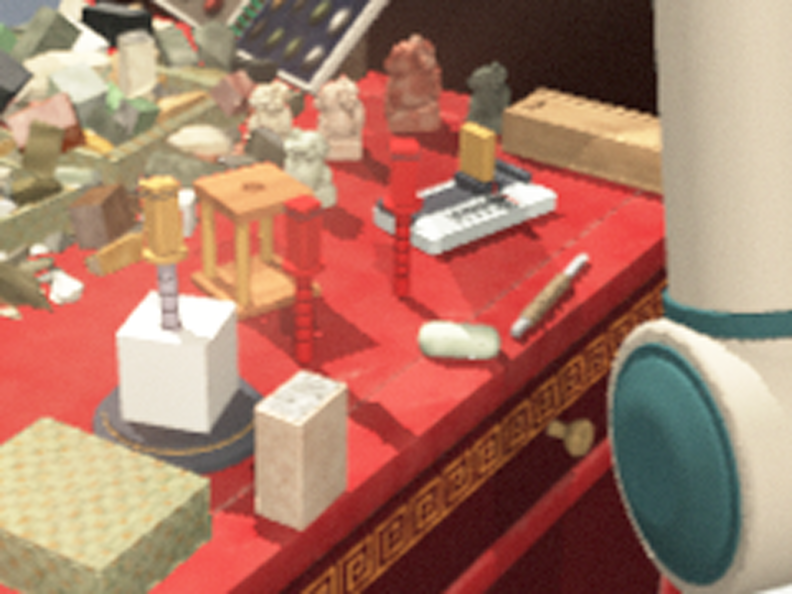

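The rod stands upright in the hole (scene crop ~(165,250)), and the rule is square to the tool. The fin is at (394,252) and the red index at (385,200) in the ×1.4 wrist picture. Zooming in on the scale.

```bash
python3 - <<'E'
from h import *
im=cv2.imread("pics/w12_full.png")
a=im[118:208,232:376]; cv2.imwrite("pics/w12z.png",cv2.resize(a,None,fx=5.5,fy=5.5,interpolation=cv2.INTER_CUBIC))
im=cv2.imread("pics/c12_full.png")
a=im[195:300,205:265]; cv2.imwrite("pics/c12z.png",cv2.resize(a,None,fx=5.5,fy=5.5,interpolation=cv2.INTER_CUBIC))
tip=[471.5,150.5,49.2]
for z in (78,78-28.8+72,78-28.8+77,167.2): 
    print(z,((proj("scene",[471.5,150.5,z])-[205,195])*5.5).round(0))
E
```

```text
78 [145. 291.]
121.2 [140. 185.]
126.2 [140. 172.]
167.2 [135.  67.]
```

View pics/w12z.png

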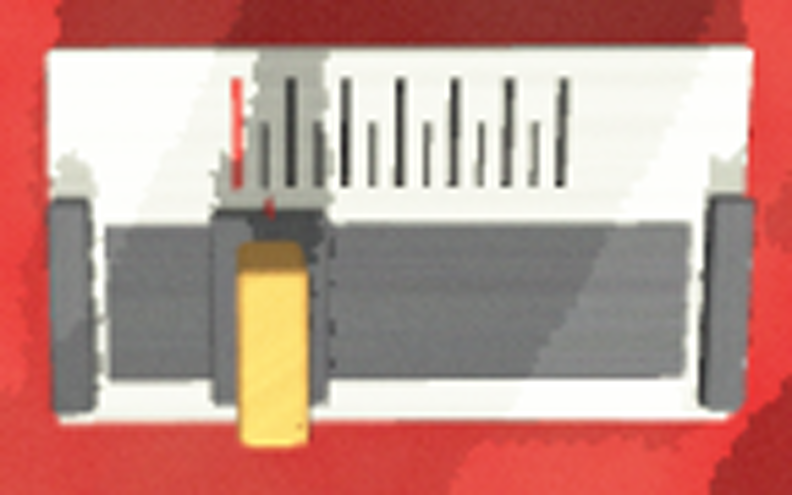

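View pics/c12z.png

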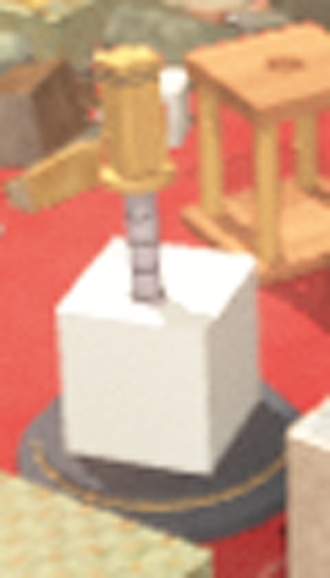

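```bash
cat > fin.py <<'E'
from h import *
o=env.get_obs(); M,p=RT(o)
f=lambda x,y,z:atz("wrist",232+x/5.5-.4,118+y/5.5-.4,z,o)
Q=np.array([f(*q,63.5) for q in ((238,270),(307,270),(308,446),(240,446))]); c=Q.mean(0)
print("fin",c.round(1),[np.linalg.norm(Q[i]-Q[i-1]).round(1) for i in range(4)])
a,b=f(236,130,14),f(562,130,14); d=b-a; print("scale",np.linalg.norm(d),np.degrees(np.arctan2(d[1],d[0])), "xdeg",np.degrees(np.arctan2(M[1,0],M[0,0])))
i=f(269,208,19); print("reading",(i-a)@d/np.linalg.norm(d)); print("fin proj",(c-a)@d/np.linalg.norm(d))
print(totool(o,[c[0],c[1],28]).round(1))
E
python3 fin.py
```

```text
fin [ 497.8 -242.7   63.5] [np.float64(29.2), np.float64(11.2), np.float64(29.2), np.float64(11.3)]
scale 60.2179613187727 74.22937415384231 xdeg 74.2864836372825
reading 6.011082715699218
fin proj 5.975929688310649
[ -0.4 177.2  11.7]
```

```bash
python3 -m jog '[{"dx":0,"dy":0.04,"dz":0.0117,"yaw":0,"claw":0.4},{"dx":0,"dy":0.04,"dz":0,"yaw":0,"claw":0.35},{"dx":0,"dy":0,"dz":0,"yaw":0,"claw":0.35},{"dx":0,"dy":0,"dz":0,"yaw":0,"claw":0.35}]'>/dev/null;python3 st.py; python3 - <<'E'
from h import *
o=shot("wrist","w13",None,1.4)
print(totool(o,[497.8,-242.7,28]).round(1))
E
```

```text
q [-0.5856  0.2951  1.6862  0.0217  1.1578 -1.8983] qv [0.013 0.001 0.02  0.001 0.004 0.002] F [ 0.4 -0.5  0.6] pos [ 497.81 -237.57  125.6 ] y [ 0.0131  0.0151 -0.9998] xdeg 74.72 xz 0.018 w 0.359
[-6.7 97.5 -0.5]
```

View pics/w13.png

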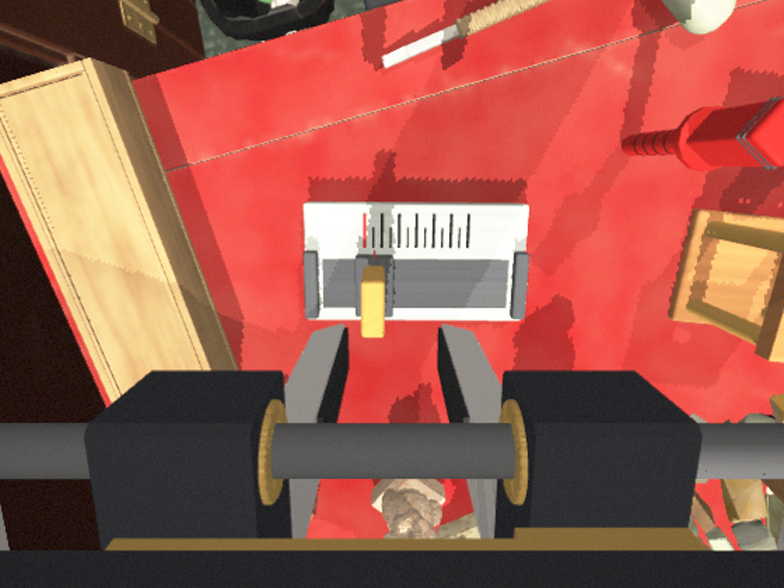

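```bash
python3 - <<'E'
from h import *
o=env.get_obs()
f=lambda x,y,z:atz("wrist",x/1.4-.3,y/1.4-.3,z,o)
c=f(372.5,309,63.5); print(c.round(1),totool(o,[c[0],c[1],30]).round(1))
E
```

```text
[ 497.  -247.2   63.5] [-11.2  95.5  -1. ]
```

```bash
python3 -m jog '[{"dx":-0.0105,"dy":0.02,"dz":0,"yaw":0,"claw":0.35},{"dx":0,"dy":0.02,"dz":0,"yaw":0,"claw":0.35},{"dx":0,"dy":0,"dz":0,"yaw":0,"claw":0.35}]'>/dev/null;python3 st.py; python3 - <<'E'
from h import *
o=shot("wrist","w14",None,1.4)
E
```

```text
q [-0.6008  0.3308  1.731   0.023   1.0671 -1.9176] qv [ 0.001 -0.027 -0.043 -0.002  0.005 -0.001] F [-0.5 -0.9  0.3] pos [ 499.32 -248.53   90.29] y [ 0.0219  0.0094 -0.9997] xdeg 74.83 xz 0.0148 w 0.352
```

View pics/w14.png

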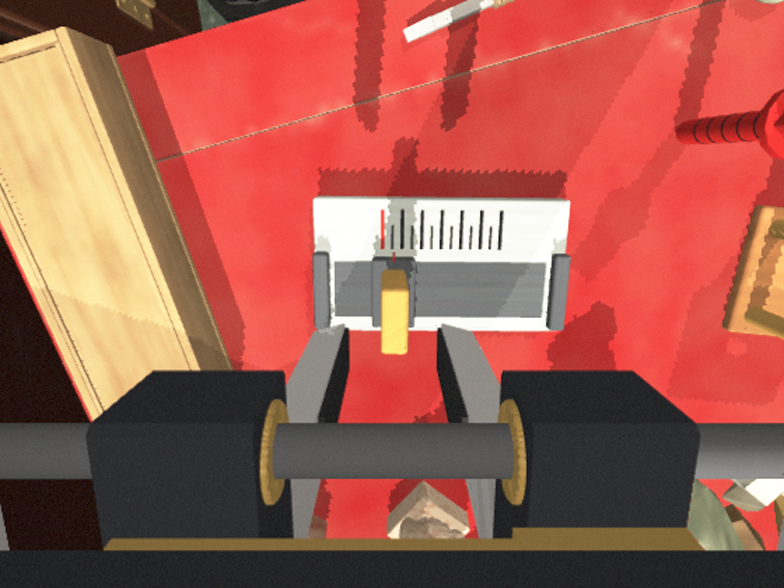

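```bash
python3 - <<'E'
from h import *
o=env.get_obs()
f=lambda x,y,z:atz("wrist",x/1.4-.3,y/1.4-.3,z,o)
c=f(395,320,63.5); print(c.round(1),totool(o,[c[0],c[1],29]).round(1), np.linalg.norm(f(382,320,63.5)-f(408,320,63.5)),np.linalg.norm(f(395,286,63.5)-f(395,353,63.5)))
a,b=f(382,240,14),f(501,240,14); d=b-a;d/=np.linalg.norm(d); print("rd",(f(394,256,19)-a)@d,np.linalg.norm(b-a),np.degrees(np.arctan2(d[1],d[0])))
E
```

```text
[ 497.6 -247.5   63.5] [-0.1 62.2  4.1] 11.089372410967588 29.98044852937074
rd 6.047665819010036 60.719064212462854 74.71203088070762
```

```bash
python3 -m jog '[{"dx":0,"dy":0.015,"dz":0.0035,"yaw":0,"claw":0.35},{"dx":0,"dy":0.015,"dz":0,"yaw":0,"claw":0.35},{"dx":0,"dy":0,"dz":0,"yaw":0,"claw":0.35}]'>/dev/null;python3 st.py; python3 - <<'E'
from h import *
o=shot("wrist","w15",None,1.4); print(totool(o,[497.6,-247.5,29]).round(1))
E
```

```text
q [-0.6015  0.3564  1.775   0.0241  0.9911 -1.9208] qv [ 0.001 -0.013 -0.014  0.001 -0.001 -0.   ] F [-1.1 -0.7 -0.1] pos [ 498.63 -248.49   61.67] y [ 0.0272  0.0057 -0.9996] xdeg 74.86 xz 0.0127 w 0.352
[ 0.3 32.6  2.1]
```

View pics/w15.png

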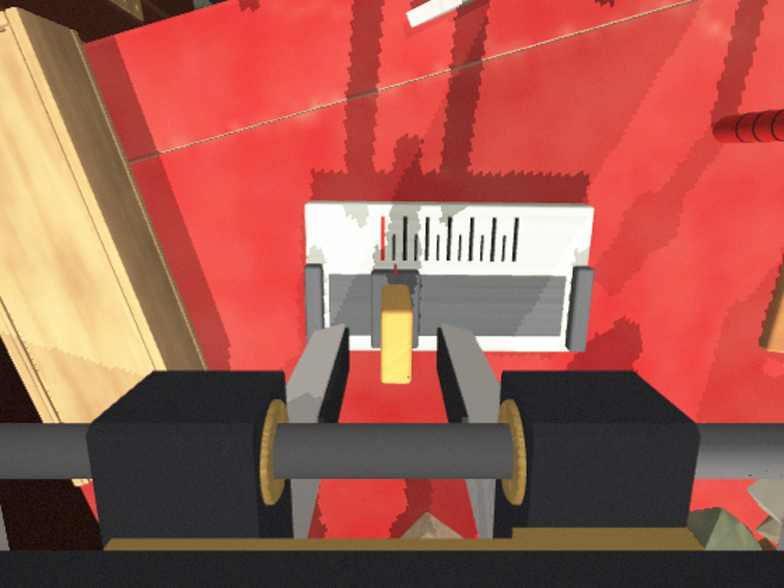

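```bash
python3 -m jog '[{"dx":0.0005,"dy":0.015,"dz":0.0022,"yaw":0,"claw":0.35},{"dx":0,"dy":0.014,"dz":0,"yaw":0,"claw":0.35},{"dx":0,"dy":0,"dz":0,"yaw":0,"claw":0.3}]'>/dev/null;python3 st.py; python3 - <<'E'
from h import *
o=shot("wrist","w16",None,1.4); print(o["clock"],totool(o,[497.6,-247.5,29]).round(1))
E
```

```text
q [-0.6008  0.3895  1.815   0.0254  0.9171 -1.9224] qv [ 0.001 -0.007 -0.01  -0.    -0.006  0.002] F [ 0.1 -0.2  0.3] pos [ 497.81 -247.5    31.14] y [ 0.028   0.0052 -0.9996] xdeg 74.86 xz 0.0124 w 0.31
15.1 [-0.1  2.1  0.3]
```

View pics/w16.png

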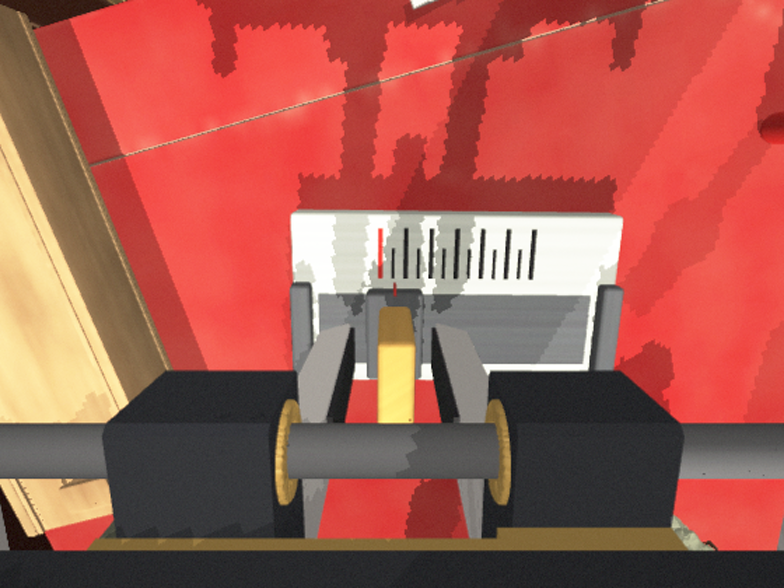

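```bash
python3 -m jog '[{"dx":0,"dy":0,"dz":0,"yaw":0,"claw":0},{"dx":0,"dy":0,"dz":0,"yaw":0,"claw":0},{"dx":0,"dy":0,"dz":0,"yaw":0,"claw":0}]'>/dev/null;python3 st.py; cat > rd.py <<'E'
from h import *
import sys
o=shot("wrist",sys.argv[1],(200,150,390,220),4); print(o["clock"],o["position"].round(2))
E
python3 rd.py r1
```

```text
q [-0.6006  0.3886  1.8137  0.0257  0.9175 -1.922 ] qv [ 0.002  0.     0.001  0.002 -0.001 -0.002] F [ 1.   0.6 -3.4] pos [ 498.59 -247.76   32.04] y [ 0.0296  0.0044 -0.9996] xdeg 74.84 xz 0.012 w 0.127
15.525 [ 498.59 -247.76   32.04]
```

View pics/r1.png

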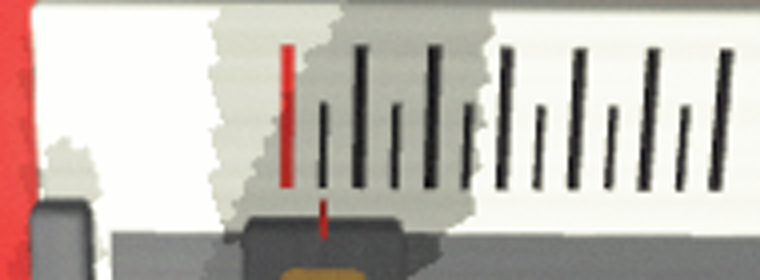

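```bash
python3 -m jog '[{"dx":0.007,"dy":0,"dz":0,"yaw":0,"claw":0},{"dx":0.007,"dy":0,"dz":0,"yaw":0,"claw":0},{"dx":0.005,"dy":0,"dz":0,"yaw":0,"claw":0},{"dx":0,"dy":0,"dz":0,"yaw":0,"claw":0},{"dx":0,"dy":0,"dz":0,"yaw":0,"claw":0}]'>/dev/null;python3 st.py; 
python3 rd.py r2
```

```text
q [-0.5659  0.384   1.8219  0.0199  0.9116 -1.8853] qv [ 0.003 -0.001 -0.     0.001 -0.001 -0.   ] F [-0.4 -3.4 -2.9] pos [ 503.53 -230.32   32.05] y [ 2.890e-02  3.000e-04 -9.996e-01] xdeg 74.91 xz 0.0078 w 0.128
16.2 [ 503.53 -230.32   32.05]
```

View pics/r2.png

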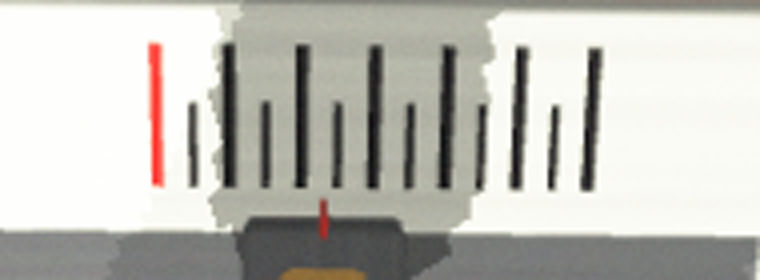

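```bash
python3 -m jog '[{"dx":0.003,"dy":0,"dz":0,"yaw":0,"claw":0},{"dx":0.003,"dy":0,"dz":0,"yaw":0,"claw":0},{"dx":0,"dy":0,"dz":0,"yaw":0,"claw":0}]'>/dev/null;python3 st.py; 
python3 rd.py r3
```

```text
q [-0.5551  0.3828  1.8241  0.0197  0.9103 -1.8737] qv [-0.001  0.002 -0.     0.001  0.001  0.003] F [ 0.  -2.7 -3.4] pos [ 505.19 -224.46   32.03] y [ 2.900e-02  3.000e-04 -9.996e-01] xdeg 74.88 xz 0.0079 w 0.123
16.625 [ 505.19 -224.46   32.03]
```

View pics/r3.png

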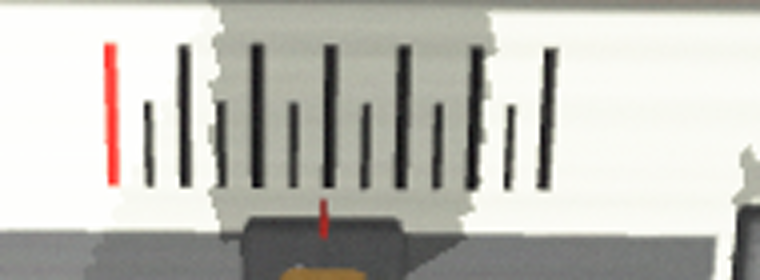

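```bash
cat > sub.py <<'E'
from h import *
import sys
im=cv2.imread(f"pics/{sys.argv[1]}_full.png").astype(float)
z0=int(sys.argv[2]) if len(sys.argv)>2 else 0
# tick columns in bottom rows (v~191-195), linear fit of long ticks at several rows
row=lambda v0,v1: im[v0:v1].mean(0)
for v0,v1 in ((179,185),(187,195)):
    g=row(v0,v1).min(1); 
    inv=np.clip(np.median(g[230:330])-g,0,None) if 0 else None
    s=row(v0,v1)[:,1]; bg=cv2.medianBlur(s.astype(np.float32).reshape(1,-1),0x5).ravel() if 0 else None
    loc=[]
    k=np.convolve(s,np.ones(9)/9,'same'); d=k-s
    for x in range(205,385):
        if d[x]>25 and d[x]==d[x-3:x+4].max():
            w=np.clip(d[x-3:x+4],0,None); loc.append(round((w*np.arange(x-3,x+4)).sum()/w.sum(),2))
    print(v0,loc)
r=im[201:209,:,2]-im[201:209,:,1]; 
w=np.clip(r.mean(0)[260:300]-25,0,None); print("index",(w*np.arange(260,300)).sum()/w.sum(), r.mean(0)[274:290].round(0))
E
python3 sub.py r3
```

```text
179 [np.float64(227.58), np.float64(236.6), np.float64(245.71), np.float64(254.69), np.float64(263.85), np.float64(272.97), np.float64(281.85), np.float64(290.99), np.float64(299.89), np.float64(309.08), np.float64(318.09), np.float64(327.14), np.float64(335.96)]
187 [np.float64(227.8), np.float64(236.8), np.float64(245.81), np.float64(254.96), np.float64(263.84), np.float64(272.86), np.float64(281.81), np.float64(290.82), np.float64(299.82), np.float64(308.79), np.float64(317.67), np.float64(326.63), np.float64(335.75)]
index 280.49107142857144 [-1. -0. -1.  0. -0. 17. 96. 94. 13. -1. -1. -2. -1. -0. -1. -0.]
```

```bash
python3 -m jog '[{"dx":-0.0007,"dy":0,"dz":0,"yaw":0,"claw":0},{"dx":0,"dy":0,"dz":0,"yaw":0,"claw":0}]'>/dev/null;python3 st.py; 
python3 rd.py r4; python3 sub.py r4
```

```text
q [-0.556   0.3828  1.8239  0.0213  0.9108 -1.8751] qv [ 0.001 -0.001 -0.    -0.001  0.002 -0.001] F [-1.3 -2.7 -3. ] pos [ 505.18 -224.44   32.04] y [ 0.0294  0.0016 -0.9996] xdeg 74.85 xz 0.0092 w 0.129
16.925 [ 505.18 -224.44   32.04]
179 [np.float64(227.56), np.float64(236.5), np.float64(245.68), np.float64(254.69), np.float64(263.77), np.float64(272.83), np.float64(281.84), np.float64(290.98), np.float64(299.85), np.float64(308.99), np.float64(317.97), np.float64(327.05), np.float64(335.91)]
187 [np.float64(227.75), np.float64(236.65), np.float64(245.75), np.float64(254.72), np.float64(263.76), np.float64(272.69), np.float64(281.77), np.float64(290.69), np.float64(299.79), np.float64(308.7), np.float64(317.58), np.float64(326.55), np.float64(335.63)]
index 280.4458653026428 [ -1.  -0.  -1.  -1.  -0.  17. 106.  90.  -1.  -0.  -1.  -1.  -1.  -1.
  -1.  -0.]
```

Stiction: it did not move (29.26 still). I'll use a slightly larger step.

```bash
python3 -m jog '[{"dx":-0.0012,"dy":0,"dz":0,"yaw":0,"claw":0},{"dx":0,"dy":0,"dz":0,"yaw":0,"claw":0}]'>/dev/null;python3 st.py; 
python3 rd.py r5; python3 sub.py r5
```

```text
q [-0.5576  0.383   1.8236  0.0239  0.9115 -1.8776] qv [-0.     0.002  0.001 -0.     0.     0.001] F [-0.7 -1.  -3.1] pos [ 505.14 -224.54   32.03] y [ 0.0299  0.0036 -0.9995] xdeg 74.81 xz 0.0113 w 0.128
17.225 [ 505.14 -224.54   32.03]
179 [np.float64(227.58), np.float64(236.63), np.float64(245.76), np.float64(254.79), np.float64(263.85), np.float64(272.97), np.float64(281.84), np.float64(291.0), np.float64(299.91), np.float64(309.12), np.float64(318.12), np.float64(327.2), np.float64(335.99)]
187 [np.float64(227.8), np.float64(236.89), np.float64(245.81), np.float64(255.0), np.float64(263.84), np.float64(272.99), np.float64(281.85), np.float64(290.92), np.float64(299.83), np.float64(308.84), np.float64(317.7), np.float64(326.7), np.float64(335.76)]
index 280.43142144638404 [ -0.  -1.  -0.  -1.  -0.  19. 110.  90.   0.  -1.  -1.  -2.  -0.  -1.
  -2.  -0.]
```

```bash
python3 -m jog '[{"dx":-0.002,"dy":0,"dz":0,"yaw":0,"claw":0}]'>/dev/null;python3 st.py; 
python3 rd.py r6; python3 sub.py r6; python3 st.py
```

```text
q [-0.5608  0.3834  1.823   0.0257  0.9123 -1.8814] qv [-0.028  0.002 -0.006 -0.001  0.002 -0.031] F [ 2.   2.1 -0.8] pos [ 504.82 -225.71   32.03] y [ 0.0303  0.005  -0.9995] xdeg 74.79 xz 0.0127 w 0.127
17.4 [ 504.82 -225.71   32.03]
179 [np.float64(229.72), np.float64(238.69), np.float64(247.8), np.float64(256.93), np.float64(265.85), np.float64(274.99), np.float64(283.91), np.float64(293.19), np.float64(302.02), np.float64(311.22), np.float64(320.04), np.float64(329.27), np.float64(338.07)]
187 [np.float64(229.82), np.float64(238.97), np.float64(247.76), np.float64(256.96), np.float64(265.85), np.float64(274.98), np.float64(283.85), np.float64(292.97), np.float64(301.85), np.float64(310.9), np.float64(319.8), np.float64(328.75), np.float64(337.77)]
index 280.4488588334742 [ -1.  -0.  -1.  -1.  -1.  17. 106.  91.   5.  -1.  -1.  -1.  -2.  -1.
  -2.   0.]
q [-0.5611  0.3834  1.8229  0.0253  0.9123 -1.8815] qv [ 0.    -0.     0.001 -0.004  0.001  0.006] F [ 2.   2.5 -2.1] pos [ 504.73 -226.     32.05] y [ 0.0302  0.0047 -0.9995] xdeg 74.79 xz 0.0124 w 0.129
```

```bash
python3 -m jog '[{"dx":0.0015,"dy":0,"dz":0,"yaw":0,"claw":0}]'>/dev/null;python3 st.py; 
python3 rd.py r7; python3 sub.py r7; python3 st.py
```

```text
q [-0.5589  0.3832  1.8233  0.0226  0.9114 -1.8787] qv [ 0.019 -0.002  0.004  0.     0.     0.021] F [ 0.1 -3.  -4.2] pos [ 504.83 -225.67   32.05] y [ 0.0296  0.0025 -0.9996] xdeg 74.84 xz 0.0102 w 0.127
17.575 [ 504.83 -225.67   32.05]
179 [np.float64(229.8), np.float64(238.89), np.float64(247.8), np.float64(256.93), np.float64(265.87), np.float64(275.19), np.float64(284.08), np.float64(293.22), np.float64(302.16), np.float64(311.24), np.float64(320.13), np.float64(329.35), np.float64(338.22)]
187 [np.float64(229.87), np.float64(238.99), np.float64(247.84), np.float64(256.95), np.float64(265.84), np.float64(275.09), np.float64(283.86), np.float64(293.02), np.float64(301.86), np.float64(310.97), np.float64(319.83), np.float64(328.85), np.float64(337.81)]
index 280.43164871582434 [ -1.  -1.  -0.   0.  -1.  19. 111.  90.  -1.  -1.  -1.   0.  -1.  -2.
  -1.  -2.]
q [-0.5588  0.3831  1.8234  0.0228  0.9114 -1.8786] qv [-0.002  0.001 -0.001  0.003  0.001 -0.005] F [-0.8 -2.7 -3.4] pos [ 504.87 -225.54   32.07] y [ 0.0297  0.0026 -0.9996] xdeg 74.84 xz 0.0103 w 0.128
```

```bash
python3 -m jog '[{"dx":0.0012,"dy":0,"dz":0,"yaw":0,"claw":0},{"dx":0,"dy":0,"dz":0,"yaw":0,"claw":0}]'>/dev/null;python3 st.py; 
python3 rd.py r8; python3 sub.py r8|tail -3
```

```text
q [-0.5573  0.383   1.8236  0.0212  0.9109 -1.8761] qv [-0.004  0.    -0.001 -0.     0.    -0.   ] F [ 1.5 -1.3 -3.2] pos [ 504.96 -225.23   32.04] y [ 0.0293  0.0014 -0.9996] xdeg 74.84 xz 0.009 w 0.122
17.875 [ 504.96 -225.23   32.04]
179 [np.float64(228.87), np.float64(238.07), np.float64(246.93), np.float64(256.14), np.float64(265.08), np.float64(274.35), np.float64(283.39), np.float64(292.4), np.float64(301.43), np.float64(310.41), np.float64(319.32), np.float64(328.41), np.float64(337.53)]
187 [np.float64(229.05), np.float64(238.3), np.float64(247.05), np.float64(256.12), np.float64(265.08), np.float64(274.23), np.float64(283.08), np.float64(292.22), np.float64(301.1), np.float64(310.2), np.float64(318.94), np.float64(328.15), np.float64(336.92)]
index 280.4919499105546 [-1. -1. -0.  0. -0. 18. 96. 94. 12. -1. -2. -1. -1. -1. -1. -1.]
```

```bash
python3 -m jog '[{"dx":0.001,"dy":0,"dz":0,"yaw":0,"claw":0},{"dx":0,"dy":0,"dz":0,"yaw":0,"claw":0}]'>/dev/null;python3 st.py; 
python3 rd.py r9; python3 sub.py r9|tail -3
```

```text
q [-0.5557  0.3828  1.824   0.0204  0.9106 -1.8742] qv [-0.001  0.001 -0.    -0.    -0.001  0.001] F [-0.5 -0.8 -3.5] pos [ 505.15 -224.56   32.04] y [ 2.920e-02  8.000e-04 -9.996e-01] xdeg 74.85 xz 0.0084 w 0.123
18.175 [ 505.15 -224.56   32.04]
179 [np.float64(227.74), np.float64(236.74), np.float64(245.81), np.float64(254.95), np.float64(263.84), np.float64(273.02), np.float64(281.95), np.float64(291.21), np.float64(300.05), np.float64(309.21), np.float64(318.23), np.float64(327.32), np.float64(336.14)]
187 [np.float64(227.84), np.float64(236.98), np.float64(245.81), np.float64(254.99), np.float64(263.84), np.float64(272.98), np.float64(281.84), np.float64(290.96), np.float64(299.85), np.float64(308.93), np.float64(317.83), np.float64(326.79), np.float64(335.79)]
index 280.46990116801436 [-0. -1. -1.  0. -1. 17. 99. 90.  6. -2. -1. -2. -1. -1. -1. -0.]
```

```bash
python3 -m jog '[{"dx":-0.0016,"dy":0,"dz":0,"yaw":0,"claw":0},{"dx":0,"dy":0,"dz":0,"yaw":0,"claw":0}]'>/dev/null;python3 st.py; 
python3 rd.py r10; python3 sub.py r10|tail -3
```

```text
q [-0.5577  0.3831  1.8236  0.0233  0.9114 -1.8774] qv [ 0.001 -0.001  0.    -0.001 -0.001  0.001] F [-0.3 -1.8 -3.5] pos [ 505.08 -224.78   32.03] y [ 0.0298  0.0031 -0.9996] xdeg 74.82 xz 0.0108 w 0.13
18.475 [ 505.08 -224.78   32.03]
187 [np.float64(228.16), np.float64(237.35), np.float64(246.24), np.float64(255.39), np.float64(264.28), np.float64(273.35), np.float64(282.27), np.float64(291.37), np.float64(300.22), np.float64(309.28), np.float64(317.99), np.float64(327.26), np.float64(335.97)]
index 280.4353628023353 [ -0.  -1.  -1.  -0.  -0.  19. 110.  90.  -1.  -0.  -1.  -0.  -2.  -1.
  -0.  -0.]
```

```bash
python3 -m jog '[{"dx":-0.0015,"dy":0,"dz":0,"yaw":0,"claw":0},{"dx":0,"dy":0,"dz":0,"yaw":0,"claw":0}]'>/dev/null;python3 st.py; 
python3 rd.py r11; python3 sub.py r11|tail -3
```

```text
q [-0.5599  0.3833  1.8232  0.025   0.9121 -1.8803] qv [ 0.    -0.001  0.001 -0.003  0.    -0.001] F [ 1.5 -0.5 -4. ] pos [ 504.86 -225.46   32.02] y [ 0.0301  0.0045 -0.9995] xdeg 74.8 xz 0.0122 w 0.128
18.775 [ 504.86 -225.46   32.02]
187 [np.float64(229.51), np.float64(238.38), np.float64(247.46), np.float64(256.41), np.float64(265.45), np.float64(274.4), np.float64(283.45), np.float64(292.4), np.float64(301.47), np.float64(310.4), np.float64(319.39), np.float64(328.35), np.float64(337.16)]
index 280.42904290429044 [ -1.  -1.  -0.  -2.   0.  20. 112.  90.  -0.  -1.  -1.  -1.  -2.  -1.
  -1.   0.]
```

```bash
python3 -m jog '[{"dx":0.0016,"dy":0,"dz":0,"yaw":0,"claw":0},{"dx":0,"dy":0,"dz":0,"yaw":0,"claw":0}]'>/dev/null;python3 st.py; 
python3 rd.py r12; python3 sub.py r12|tail -3
```

```text
q [-0.5577  0.383   1.8236  0.0228  0.9113 -1.8771] qv [-0.001  0.    -0.002  0.003  0.001 -0.002] F [ 1.2  1.  -2.7] pos [ 505.02 -224.93   32.04] y [ 0.0297  0.0027 -0.9996] xdeg 74.82 xz 0.0104 w 0.125
19.075 [ 505.02 -224.93   32.04]
187 [np.float64(228.69), np.float64(237.55), np.float64(246.67), np.float64(255.69), np.float64(264.76), np.float64(273.64), np.float64(282.78), np.float64(291.6), np.float64(300.62), np.float64(309.51), np.float64(318.36), np.float64(327.4), np.float64(336.38)]
index 280.4632224168126 [ -0.  -1.  -0.  -0.  -1.  17. 102.  91.   9.  -1.  -1.  -1.  -2.  -1.
  -0.   0.]
```

The reading is about 28.8. Releasing.

```bash
python3 -m jog '[{"dx":0,"dy":0,"dz":0,"yaw":0,"claw":0.3},{"dx":0,"dy":0,"dz":0,"yaw":0,"claw":0.35},{"dx":0,"dy":0,"dz":0,"yaw":0,"claw":0.35}]'>/dev/null;python3 st.py; 
python3 rd.py r13; python3 sub.py r13|tail -3
```

```text
q [-0.5574  0.3819  1.8228  0.0244  0.9128 -1.8779] qv [-0.001 -0.002 -0.     0.002  0.003  0.001] F [ 0.4 -0.   0.8] pos [ 505.47 -224.43   32.93] y [ 0.0308  0.0035 -0.9995] xdeg 74.82 xz 0.0115 w 0.349
19.5 [ 505.47 -224.43   32.93]
187 [np.float64(227.69), np.float64(236.64), np.float64(245.61), np.float64(254.57), np.float64(263.46), np.float64(272.4), np.float64(281.46), np.float64(290.38), np.float64(299.06), np.float64(308.29), np.float64(317.07), np.float64(326.11), np.float64(335.01)]
index 279.4276923076923 [ -1.  -0.  -1.  -1.  23. 118.  94.  -1.  -1.  -1.  -1.  -1.  -1.  -1.
  -1.  -1.]
```

View pics/r13.png

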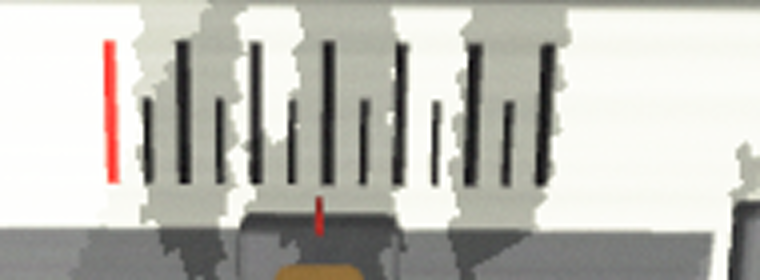

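It reads about 28.9. Now I'll retreat straight up and check everything.

```bash
python3 -m jog '[{"dx":0.0003,"dy":-0.03,"dz":-0.0009,"yaw":0,"claw":0.4},{"dx":0.0004,"dy":-0.04,"dz":-0.001,"yaw":0,"claw":0.4},{"dx":0.0004,"dy":-0.05,"dz":-0.001,"yaw":0,"claw":0.4},{"dx":0.0,"dy":-0.05,"dz":0,"yaw":0,"claw":0.4},{"dx":0,"dy":0,"dz":0,"yaw":0,"claw":0.4},{"dx":0,"dy":0,"dz":0,"yaw":0,"claw":0.4}]'>/dev/null;python3 st.py; python3 - <<'E'
from h import *
o=shot("wrist","e1",(210,90,370,210),5); shot("side","e2",(140,150,420,300),2.8);shot("scene","e3",(180,150,420,330),3.3)
print(o["clock"])
E
```

```text
q [-0.56    0.2236  1.5742  0.0207  1.3227 -1.8708] qv [ 0.    -0.015 -0.027  0.002 -0.    -0.001] F [-0.4  0.4 -0. ] pos [ 502.45 -223.86  207.05] y [ 0.0286  0.0057 -0.9996] xdeg 74.84 xz 0.013 w 0.4
20.3
```

View pics/e1.png

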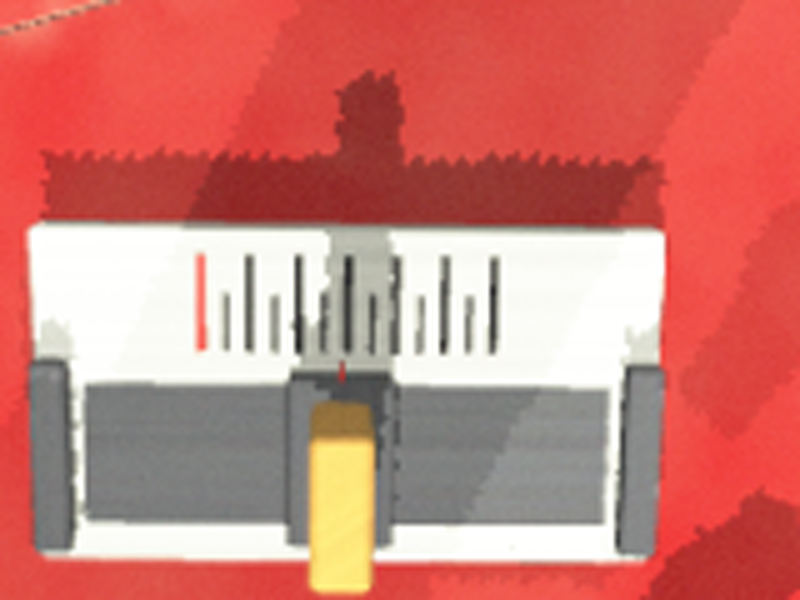

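View pics/e2.png

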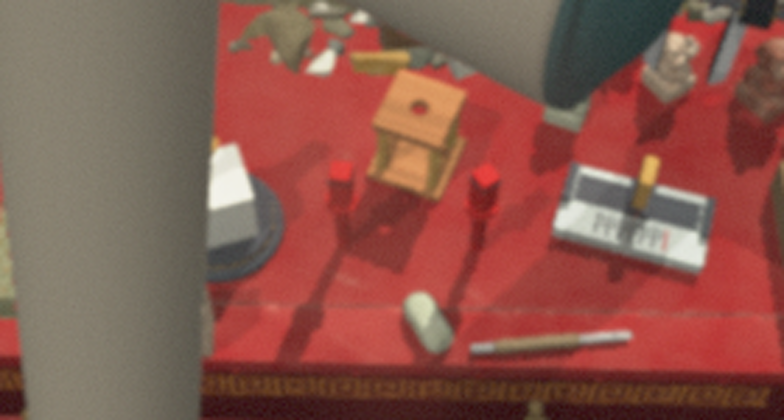

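View pics/e3.png

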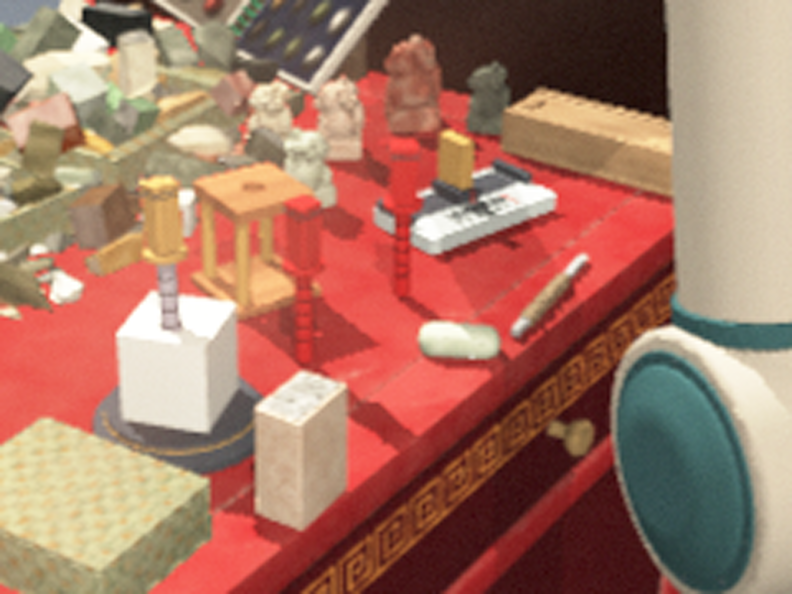

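```bash
python3 - <<'E'
from rig import env
print(env.hand_in())
E
```

```text
the job is handed in; nothing more can be done
None
```

I handed the job in with the rod standing in the hole and the stop on the rule set to the measured depth of about 28.7 mm. Total time was about 20 s.

- **Depth:** I touched the rod tip on the block's top face (TCP at about 160.3 mm) and then on the hole bottom (about 131.6 mm). The difference is 28.7 mm, with 0.2–0.3 mm of uncertainty. In the scene picture the flange height and the rings on the exposed shaft agree to within about 1.5 mm.
- **Rod:** It was released and stands in the hole, leaning slightly within the clearance.
- **Stop:** After release the index read about 28.9 mm close up and about 28.7 mm from above. Stiction made the last adjustments jump by 0.2–0.7 mm, so the setting is good to about 0.2–0.3 mm.
- **Surroundings:** In the final pictures the beige seal, the green figure and the two red look-alike rods stand where they were. The orange seal was not in those pictures, but the arm was never low near it.
- **Measurements that disagreed:** Wrist-camera estimates of the hole's position differed by up to 3.5 mm, because the tool tilt drifted. I aligned the tip to the hole by sight instead.
- **Forces:** The wrist force readings I took stayed below about 15 N.

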